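Put a tube rocker's return spring back on its anchor post

ROBOT

A 6-joint arm with a two-finger parallel gripper is mounted at the origin on a cart in front of the work surface, level with it; the furniture and walls round the work are solid. World frame = base frame: x ahead of the robot, y to its left, z up, the work surface at z = 0. Lengths are in m, angles in degrees, forces in N, time in s.
With the tool pointing down it reaches from about 0.3 to 0.75 m from the base axis. Payload 8.5 kg.
Tool frame: the origin (TCP) lies between the finger pads; the fingertips stand 19 mm ahead of it and the grasp point (between the pads) is the TCP; z points along the fingers, y is the direction in which the jaws open and shut (so a half turn about z gives the same grasp; the last joint's range is limited). The gripper opens to 85 mm and grips with 20 to 120 N. Pads are 22 mm wide; open, the fingers measure 114 mm over their backs; the gripper's body (76 mm by 85 mm) begins 54 mm behind the grasp point. The pads swing forward as they close: fully open they stand 13 mm farther back than shut.
Start: joints at [-80.002, 21.807, 74.336, -0, 83.858, -12.336], TCP at [0.209, -0.509, 0.25] pointing down, gripper open.
Joint ranges: [-178.18, 178.18], [-50.72, 133.34], [12.68, 142.11], [-81.47, 261.47], [9.98, 163.14], [-165.26, 165.26]. Speed limits (degrees/s): [136.94, 136.94, 180, 180, 180, 180].

INTERFACE

Orientations are given as [roll, pitch, yaw] about the fixed x, y, z axes, in that order (R = Rz(yaw) Ry(pitch) Rx(roll)).
In Python, from cell import bot, grab_frame gives the robot as it stands. The module is installed in compiled form; this text tells all that it offers.
- The arm moves only by the tool step_arm, never from a script. Its argument "increments" is a list of rows, each an object of numbers: "hand": the opening, from 0 (shut) to 1 (fully open); "x", "y", "z": the shift along the tool's x, y, z scaled (see below); "rx", "ry", "rz": the turn, a rotation vector about the tool's x, y, z scaled (see below). A call has 1 to 10 rows; each row shifts and turns the commanded pose from where the row before left it, along the tool's axes as they then stand; what a row does not reach is not made up. The controller multiplies each number of a shift by 20 mm and each number of a turn by 0.12 rad. A row lasts 1/10 s, in which the tool goes at most 50 mm and 8.59 degrees, less where a joint would pass 70% of its speed; a pose out of reach is approached as far as the arm can. A call with a number of a shift or a turn outside -1 to 1 is refused whole. A call with a gripper value outside its range is refused whole. The fingers move at their own pace and stop on an object; "newtons" is the grip in N (left out, the last holds). Time passes only in rows, so rows that do not move let the fingers close. It gives the time, the measured TCP pose, the force and the opening at its end, in the units of the state.
- bot.state(): the state, without advancing time (a new reading comes with each control period).
- grab_frame(name): name is "side" or "top" or "wrist"; returns a dict with "img" (384x512x3 uint8, red, green, blue), "depth" (384x512 float32, m along the optical axis (not along the pixel's ray), 0 where there is no reading), "fx", "fy", "cx", "cy" (pixels), "extrinsics" (4x4, takes a point from world to camera coordinates); the wrist camera has in their place "tool_from_camera" (4x4, takes a point from camera to tool coordinates, whose origin is the TCP and whose axes are the flange's). Camera axes: x right, y down, z forward; pixel columns grow to the right and rows downward; lengths in m; the calibration is good to about 2 mm. A picture is of the moment at which its call begins: read the wrist's pose just before it.
- bot.job_done(): hands the job in, once; it reports no verdict.
The state is a dict: "clock": time; "joints": joint angles; "joint_velocities": joint speeds; "joint_efforts": joint torques, N m; "ee_pos": TCP position; "orientation": TCP orientation; "ft_force": force on the tool from outside, world axes, zero at the start; "moment": the same for the moment, N m; "finger_gap": finger opening in m.
Only numpy, scipy, OpenCV 4.12 (cv2) and the standard library are available. Lean on these libraries where they do the work, as an engineer would, in place of code of your own. Each camera call takes 0.05 s, during which the arm holds its last target.

TASK

The return spring of the opened tube rocker has come off. Take the spring puller from its stand, catch the eye of the spring with its foot and stretch the spring until its end hook drops over the anchor post and is held there under tension, then set the puller back in its stand the way it hung before. Touch the spring only with the puller, never with the gripper, and leave the glassware and other things alone.

Things in the scene. Friction and masses are not known exactly. Their poses are not given: they have to be found in the camera images.
- rocker: Opened chassis of a tube rocker, fixed: pale plate 220 x 116 mm, top 14 mm above the bench. Origin on the bench under its centre; x runs along its length from the spring's anchor stud (x = -75 mm, y = 0) to the anchor post (x = +75 mm, y = 0), about to the robot's right. A white V cradle, up to 78 mm high, stands at the stud end. A U-shaped rest bar under the coil carries the slack spring level.
- anchor_post: The anchor post: a horizontal round steel post, 8 mm thick, along the rocker's y axis, 150 mm from the anchor stud, centre line 44 mm above the bench. Origin on its centre line, under the spring's line. Free from 14 mm on the -y side (an 18 mm flange ends it there, toward the robot) to 21 mm on the +y side (an upright bracket, 34 mm wide, 60 mm high above the bench). Axes as the rocker's.
- spring_root: The extension spring with all its parts; origin at its fixed end on the anchor stud's axis, 50 mm above the bench (the spring's axis). Axes as the rocker's. Slack it has its coil (18 mm thick) at 14 to 74 mm from here, its eye at 80 to 110 mm, its end hook at 110 to 133 mm. It swings sideways (25 degrees) and up freely about this point, stays sideways where left, and sinks to level.
- spring_eye (a point): Centre of the spring's pulling eye, 96 mm from the fixed end when slack. The eye is a flat, level loop of 4 mm wire with a rounded outer end: opening 26 mm long along the spring (from 14 mm inward to 12 mm outward of this point) and 16 mm wide. x axis points outward along the spring, z up. Open space under it down to the plate.
- spring_hook (a point): Seat of the spring's end hook: where the post's centre line lies when hooked. 127 mm from the fixed end when slack, 6 mm below the spring's axis. The hook, 4 mm wire, goes outward level, then bends down, open to below and toward the fixed end; its tip is 11 mm below this point, the leg's inner side 4 mm outward of it, the tip bent 2 mm inward. x axis outward along the spring.
- spring_end (a joint): Stretch of the spring in m: 0 slack (fully closed), 0.023 when hooked on the post, 0.050 at most. Pull needed: 180 N/m x (stretch + 0.010 m), so 6 N when hooked. To bring the hook tip past the post needs at least 0.028.
- puller: The spring puller, 90 g, 91 mm tall: origin at the underside of its steel foot, on the shank's axis; z up along the shank. Square shank 6 mm, up to 45 mm; black guard plate 60 (x) x 34 (y) mm from 45 to 51 mm; black flat grip 50 (x) x 16 (y) mm from 51 to 91 mm. Starts hanging in its stand, its +x along the stand's +x.
- puller_grip (a point): Centre of the puller's black grip, 71 mm above the underside of its foot. Grasp the grip from above across its 16 mm width (along y); the guard plate's top is 20 mm below this point. Axes as the puller's.
- stand: The puller's stand, fixed: steel base 100 x 70 mm with two parallel rails along x, tops 58 mm above the bench, 16 mm gap between them, end plates 5 mm higher than the rails, 76 mm apart inside. The puller's shank hangs in the gap, its guard plate lies on the rails. Origin on the bench under its centre.
- stand_seat (a point): Where the centre of the puller's grip is when the puller hangs in its stand (84 mm above the bench). Axes as the stand's.
- beaker_50: Bystander: small glass beaker, 49 mm wide, 59 mm tall, origin under its centre.
- dropper_0: Bystander: brown dropper bottle with black teat, 37 mm wide, 96 mm tall, origin under its centre.
- tape_roll: Bystander: roll of tape lying flat, 68 mm across, 18 mm high, origin under its centre.
- weighing_bottle: Bystander: small glass jar, 36 mm wide, 52 mm tall, origin under its centre.
- puller_foot (a point): Centre of the puller's foot, 4 mm in front (+x) of the shank's axis. The foot is 14 x 6 x 5 mm: with the shank it makes an L, from 3 mm behind to 11 mm in front of the shank's axis. With the shank in the eye and pulled outward (+x), the foot passes under the eye's outer wire and can lift it. Axes as the puller's.
Things that resemble listed ones, but are neither listed nor needed, are in the scene too. Leave any green or orange look-alike of the puller alone.

How it is judged (in metres and radians):
On the way, in this order (a step that is already met when the one before it is completed fails the run):
1. the spring is stretched by the puller, which pulls on its eye (value of joint spring_end above 0.015 m and contact force between puller and spring_root above 1.5 N), for 0.1 s.
2. the hook holds on the anchor post under tension and the puller is clear of the spring (contact force between anchor_post and spring_root above 2.5 N and distance between spring_hook and anchor_post below 0.016 m and value of joint spring_end above 0.019 m and contact force between puller and spring_root below 0.05 N), for 0.2 s.
At the end, for the whole second after the job is handed in: The spring's hook holds on the anchor post (hook seat within 16 mm of the post's origin, stretch 19 to 28 mm, at least 2.5 N on the post), and the puller hangs released and at rest in its stand (grip centre within 14 mm of the seat point, upright within 0.12 rad) (contact force between anchor_post and spring_root above 2.5 N and distance between spring_hook and anchor_post below 0.016 m and value of joint spring_end between 0.019 and 0.028 m and distance between puller_grip and stand_seat below 0.014 m and angle between puller_grip's own z axis and vertical below 0.12 rad and contact force between puller and stand above 0.2 N and linear speed of puller below 0.02 m/s); the robot touches nothing.
It fails at once if the gripper touches the spring (contact force between the fingers and spring_root above 0.5 N).
It fails at once if a bystander is moved by more than 25 mm (distance of any of beaker_50, dropper_0, tape_roll, weighing_bottle from where it was at the start of the episode above 0.025 m).
It also fails if it takes over 51 s, if anything falls off the work surface, if the arm or the gripper's body presses on something with over 40 N, if the wrist force passes 120 N, or if a joint passes its speed limit or range.

## Working session

There is one attempt and no reset: what is moved stays moved. The work goes in short steps, Python scripts to look and compute and a tool call to move; the robot and the scene stay as the last step left them, time stands still between calls to the robot, and variables do not carry over. Pictures are saved under pics/ and viewed, and the job is handed in when it is done.

Besides the shell and the picture viewer there is one more tool, called after "Request:" in YAML: its name, and indented under it one key for each argument. step_arm: Moves the arm, as the interface text tells. Its arguments: {"type":"object","properties":{"increments":{"type":"array"},"newtons":{"type":"number"}},"required":["increments"]}

```bash
ls; mkdir -p pics; cat > h.py <<'E'
import numpy as np, cv2
from cell import bot, grab_frame
def save(f,n,crop=None,s=1):
    im=f["img"][:,:,::-1]
    if crop: im=im[crop[1]:crop[3],crop[0]:crop[2]]
    im=cv2.resize(im,None,fx=s,fy=s,interpolation=cv2.INTER_CUBIC)
    cv2.imwrite("pics/"+n+".png",im)
def ray(f,u,v):
    E=f["extrinsics"];R=E[:3,:3];t=E[:3,3]
    d=np.array([(u-f["cx"])/f["fx"],(v-f["cy"])/f["fy"],1.]);return -R.T@t,R.T@d
def onz(f,u,v,z):
    o,d=ray(f,u,v);return o+d*(z-o[2])/d[2]
def pt(f,u,v):
    o,d=ray(f,u,v);return o+d*f["depth"][int(v),int(u)]
def proj(f,p):
    E=f["extrinsics"];c=E[:3,:3]@np.array(p)+E[:3,3];return f["fx"]*c[0]/c[2]+f["cx"],f["fy"]*c[1]/c[2]+f["cy"]
E
python3 - <<'E'
from h import *
import pickle
print(bot.state())
for n in("top","side"):
    f=grab_frame(n);save(f,n+"0",s=1.5);pickle.dump(f,open(n+"0.pkl","wb"));print(n,np.round(f["extrinsics"],3),f["fx"],f["cx"],f["cy"])
f=grab_frame("wrist");save(f,"wrist0");print(f["tool_from_camera"])
E
```

```text
pics
{'clock': 0.0, 'joints': array([-8.00023695e+01,  2.18414717e+01,  7.43839206e+01,  8.66215400e-04,
        8.38606443e+01, -1.23380597e+01]), 'joint_velocities': array([ 0.04479183,  0.03642056,  0.09742059,  0.06045961, -0.09541072,
        0.03029929]), 'joint_efforts': array([-1.76841022e-03, -4.48469603e+01, -2.31273991e+01, -2.58140490e-04,
        4.80644696e-03,  4.33630177e-06]), 'ee_pos': array([ 0.20895108, -0.50847218,  0.24971216]), 'orientation': array([-1.79916135e+02, -1.92254584e-02,  2.23355828e+01]), 'ft_force': array([ 0.07089379, -1.01309577,  0.87649207]), 'moment': array([-0.03048269, -0.03891446, -0.02035521]), 'finger_gap': 0.0852363223825306}
top [[ 0.019 -1.    -0.011 -0.029]
 [-0.991 -0.017 -0.133  0.524]
 [ 0.133  0.013 -0.991  1.146]
 [ 0.     0.     0.     1.   ]] 364.9755416807115 252.54802194289613 197.66022948611553
side [[ 1.     0.002  0.014 -0.51 ]
 [ 0.012 -0.632 -0.775  0.017]
 [ 0.007  0.775 -0.632  1.351]
 [ 0.     0.     0.     1.   ]] 380.11243805581233 257.99168038037675 186.4313671024883
[[ 1.00587655e-03 -9.61322946e-01 -2.75421825e-01  6.98358404e-02]
 [ 9.99999288e-01  7.90053977e-04  8.94550821e-04 -1.28826431e-03]
 [-6.42354122e-04 -2.75422529e-01  9.61323056e-01 -1.23886913e-01]
 [ 0.00000000e+00  0.00000000e+00  0.00000000e+00  1.00000000e+00]]
```

View pics/top0.png

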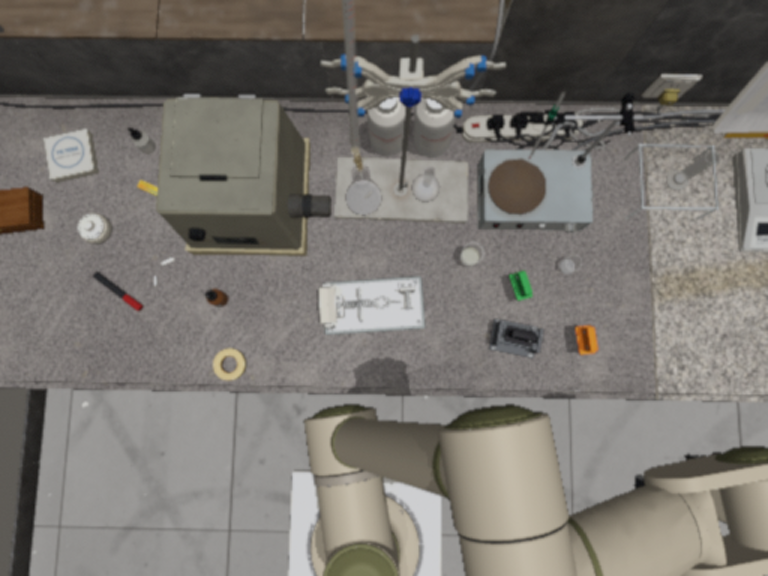

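View pics/side0.png

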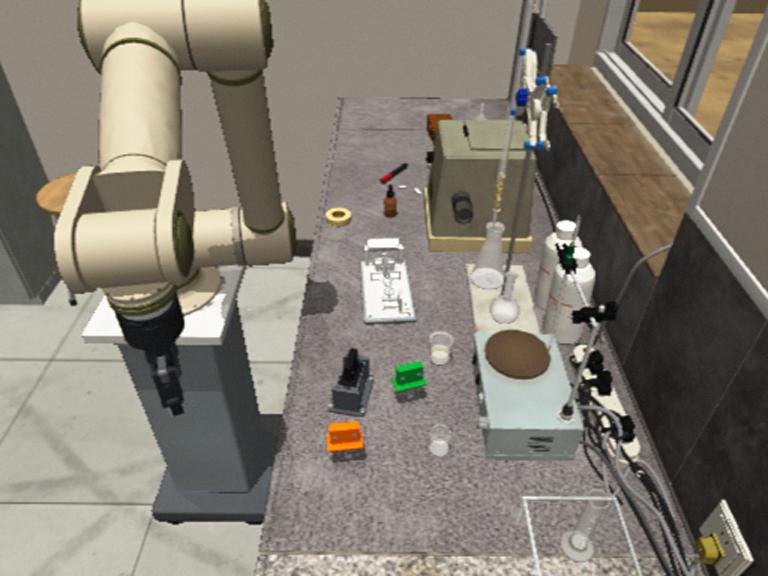

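```bash
python3 - <<'E'
from h import *
import pickle
f=pickle.load(open("top0.pkl","rb"));save(f,"t_rock",(205,178,295,230),8);save(f,"t_st",(320,205,370,245),12)
g=pickle.load(open("side0.pkl","rb"));save(g,"s_rock",(230,150,290,220),8);save(g,"s_st",(215,225,255,280),10)
E
```

```text
(no output)
```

View pics/t_rock.png

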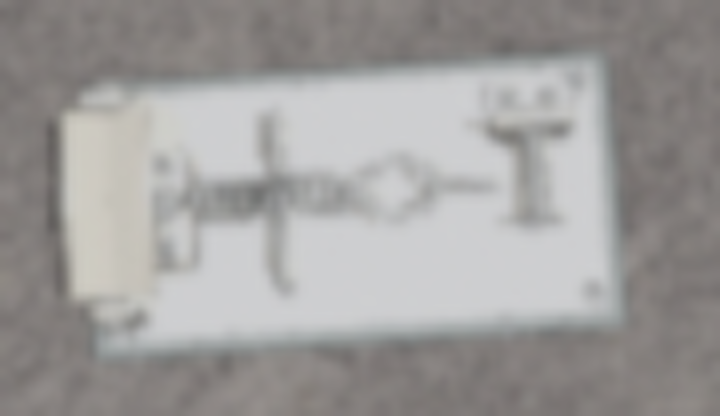

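View pics/t_st.png

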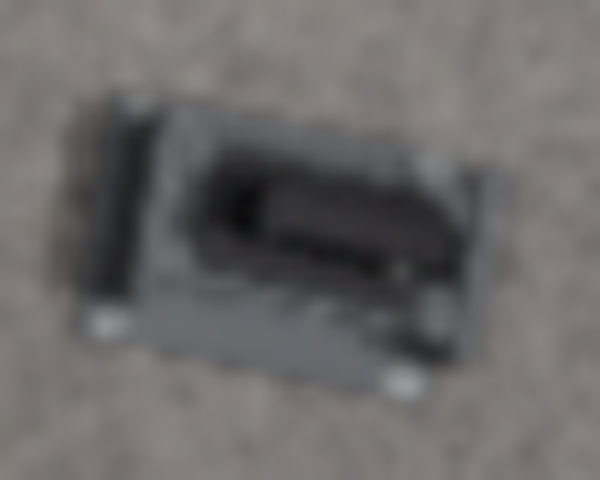

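View pics/s_rock.png

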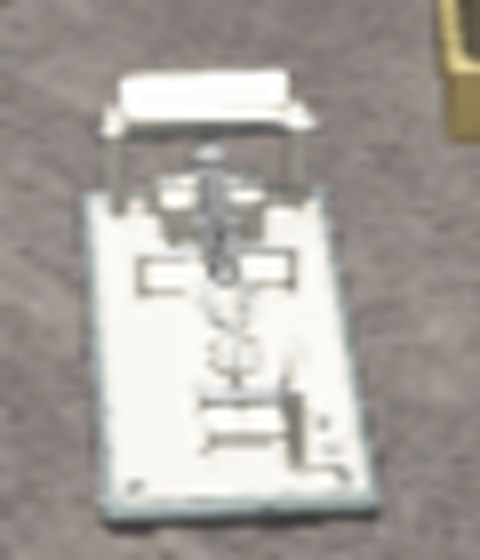

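View pics/s_st.png

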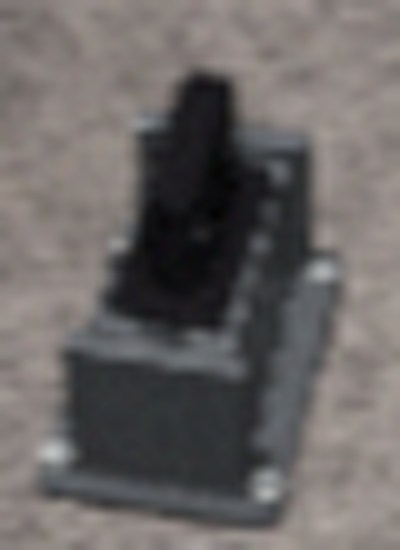

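```bash
python3 - <<'E'
from h import *
import pickle
f=pickle.load(open("top0.pkl","rb"))
# stand base corners bolts
c=lambda u,v,x0,y0,s:(x0+u/s-.5+.5/s,y0+v/s-.5+.5/s)
for u,v in((135,98),(105,322),(405,385),(440,165)): print("bolt",onz(f,*c(u,v,320,205,12),0.008))
for u,v in((265,205),(460,235)): print("grip",onz(f,*c(u,v,320,205,12),0.104))
for u,v in((100,355),(622,322),(602,55)): print("plate",onz(f,*c(u,v,205,178,8),0.014))
for n,u,v,z in(("eye",395,188,.05),("coil",200,205,.05),("hook",490,186,.05),("post0",530,135,.044),("post1",530,215,.044)): print(n,onz(f,*c(u,v,205,178,8),z))
E
```

```text
bolt [ 0.48295069 -0.27719915  0.008     ]
bolt [ 0.42166164 -0.26847528  0.008     ]
bolt [ 0.40612866 -0.34950002  0.008     ]
bolt [ 0.46608049 -0.36008693  0.008     ]
grip [ 0.44732033 -0.29009046  0.104     ]
grip [ 0.44068587 -0.33871641  0.104     ]
plate [0.44543572 0.09515625 0.014     ]
plate [ 0.46279639 -0.11781232  0.014     ]
plate [ 0.57322739 -0.10865726  0.014     ]
eye [ 0.5118101  -0.02443433  0.05      ]
coil [0.50361043 0.05320352 0.05      ]
hook [ 0.51327995 -0.06229643  0.05      ]
post0 [ 0.53496598 -0.07820607  0.044     ]
post1 [ 0.50262201 -0.07860311  0.044     ]
```

```bash
cat >> h.py <<'E'
from scipy.spatial.transform import Rotation as Ro
def pose():
    s=bot.state();return np.array(s["ee_pos"]),Ro.from_euler("xyz",s["orientation"],degrees=True)
def go(p,yaw=None,tilt=(0,0)):
    """needed shift (in present tool axes, units) and turn (about tool z, units)"""
    p0,R=pose()
    d=R.inv().apply(np.array(p)-p0)/.02
    o="shift units %s  max %.2f"%(np.round(d,2),abs(d).max())
    if yaw is not None:
        Rt=Ro.from_euler("xyz",[180,0,yaw],degrees=True)
        r=(R.inv()*Rt).as_rotvec()/.12
        d2=Rt.inv().apply(np.array(p)-p0)/.02
        o+="  turn units %s, shift after turn %s"%(np.round(r,2),np.round(d2,2))
    print(o)
def st():
    s=bot.state();print(round(s["clock"],2),np.round(s["ee_pos"],4),np.round(s["orientation"],2),"F",np.round(s["ft_force"],2),"gap",round(s["finger_gap"],4),"j",np.round(s["joints"],0))
E
python3 - <<'E'
from h import *
go([.444,-.314,.25],79)
E
```

```text
shift units [14.57 -4.53  0.  ]  max 14.57  turn units [-0.01 -0.01 -8.24], shift after turn [ 1.179e+01  9.680e+00 -1.000e-02]
```

Request:
step_arm:
  increments:
    - {"x": 0.97,"y": -0.3}
    - {"x": 0.97,"y": -0.3}
    - {"x": 0.97,"y": -0.3}
    - {"x": 0.97,"y": -0.3}
    - {"x": 0.97,"y": -0.3}
    - {"x": 0.97,"y": -0.3}
    - {"x": 0.97,"y": -0.3}
    - {"x": 0.97,"y": -0.3}
    - {"x": 0.97,"y": -0.3}
    - {"x": 0.97,"y": -0.3}

```text
invalid input at $.increments[0]: expected keys hand, x, y, z, rx, ry, rz
```

Request:
step_arm:
  increments:
    - {"x": 0.97,"y": -0.3}
    - {"x": 0.97,"y": -0.3}
    - {"x": 0.97,"y": -0.3}
    - {"x": 0.97,"y": -0.3}
    - {"x": 0.97,"y": -0.3}
    - {"rz": -0.92}
    - {"rz": -0.92}
    - {"rz": -0.92}
    - {"rz": -0.92}
    - {"rz": -0.92}

```text
invalid input at $.increments[0]: expected keys hand, x, y, z, rx, ry, rz
```

Request:
step_arm:
  increments:
    - {"rz": -0.92}
    - {"rz": -0.92}
    - {"rz": -0.92}
    - {"rz": -0.88}
    - {}

```text
invalid input at $.increments[0]: expected keys hand, x, y, z, rx, ry, rz
```

```bash
python3 - <<'E'
from h import *
import pickle
p,R=pose();st()
f=grab_frame("wrist");f["p"]=p;f["R"]=R.as_matrix()
pickle.dump(f,open("w1.pkl","wb"));save(f,"w1",s=1.5)
E
```

```text
0.15 [ 0.209  -0.5085  0.2499] [-1.7994e+02 -1.0000e-02  2.2340e+01] F [ 0.45 -0.32 -0.19] gap 0.0856 j [-80.  22.  74.  -0.  84. -12.]
```

View pics/w1.png

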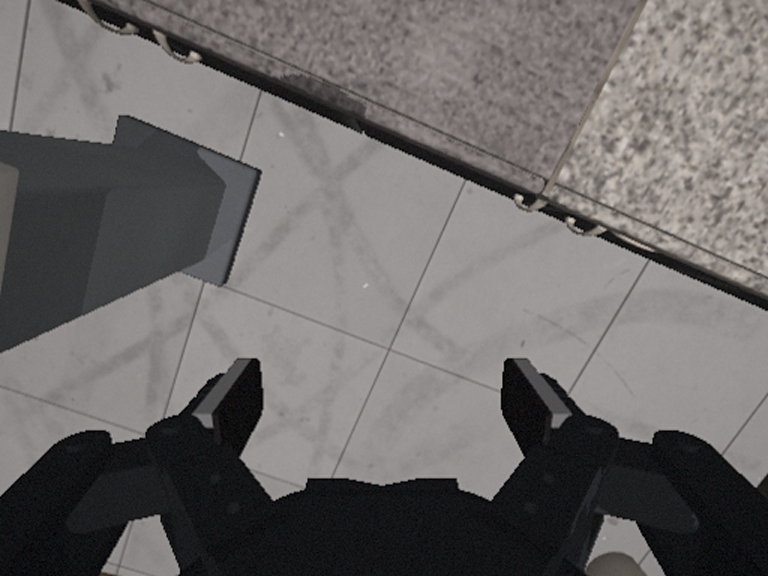

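Request:
step_arm:
  increments:
    - {"hand": 1,"x": 0.97,"y": -0.3,"z": 0,"rx": 0,"ry": 0,"rz": 0}
    - {"hand": 1,"x": 0.97,"y": -0.3,"z": 0,"rx": 0,"ry": 0,"rz": 0}
    - {"hand": 1,"x": 0.97,"y": -0.3,"z": 0,"rx": 0,"ry": 0,"rz": 0}
    - {"hand": 1,"x": 0.97,"y": -0.3,"z": 0,"rx": 0,"ry": 0,"rz": 0}
    - {"hand": 1,"x": 0.97,"y": -0.3,"z": 0,"rx": 0,"ry": 0,"rz": 0}
    - {"hand": 1,"x": 0.97,"y": -0.3,"z": 0,"rx": 0,"ry": 0,"rz": 0}
    - {"hand": 1,"x": 0.97,"y": -0.3,"z": 0,"rx": 0,"ry": 0,"rz": 0}
    - {"hand": 1,"x": 0.97,"y": -0.3,"z": 0,"rx": 0,"ry": 0,"rz": 0}
    - {"hand": 1,"x": 0.97,"y": -0.3,"z": 0,"rx": 0,"ry": 0,"rz": 0}
    - {"hand": 1,"x": 0.97,"y": -0.3,"z": 0,"rx": 0,"ry": 0,"rz": 0}

```text
clock: 1.2
ee_pos: [0.3662, -0.3789, 0.2502]
orientation: [-180.0, 0.0, 22.3]
ft_force: [-0.3, -0.2, -0.0]
finger_gap: 0.0854
```

Request:
step_arm:
  increments:
    - {"hand": 1,"x": 0.97,"y": -0.3,"z": 0,"rx": 0,"ry": 0,"rz": 0}
    - {"hand": 1,"x": 0.97,"y": -0.3,"z": 0,"rx": 0,"ry": 0,"rz": 0}
    - {"hand": 1,"x": 0.97,"y": -0.3,"z": 0,"rx": 0,"ry": 0,"rz": 0}
    - {"hand": 1,"x": 0.97,"y": -0.3,"z": 0,"rx": 0,"ry": 0,"rz": 0}
    - {"hand": 1,"x": 0.97,"y": -0.3,"z": 0,"rx": 0,"ry": 0,"rz": 0}
    - {"hand": 1,"x": 0,"y": 0,"z": 0,"rx": 0,"ry": 0,"rz": -0.92}
    - {"hand": 1,"x": 0,"y": 0,"z": 0,"rx": 0,"ry": 0,"rz": -0.92}
    - {"hand": 1,"x": 0,"y": 0,"z": 0,"rx": 0,"ry": 0,"rz": -0.92}
    - {"hand": 1,"x": 0,"y": 0,"z": 0,"rx": 0,"ry": 0,"rz": -0.92}
    - {"hand": 1,"x": 0,"y": 0,"z": 0,"rx": 0,"ry": 0,"rz": -0.92}

```text
clock: 2.2
ee_pos: [0.4439, -0.3148, 0.2501]
orientation: [-180.0, -0.0, 54.2]
ft_force: [-0.5, 0.8, 0.4]
finger_gap: 0.0857
```

Request:
step_arm:
  increments:
    - {"hand": 1,"x": 0,"y": 0,"z": 0,"rx": 0,"ry": 0,"rz": -0.92}
    - {"hand": 1,"x": 0,"y": 0,"z": 0,"rx": 0,"ry": 0,"rz": -0.92}
    - {"hand": 1,"x": 0,"y": 0,"z": 0,"rx": 0,"ry": 0,"rz": -0.92}
    - {"hand": 1,"x": 0,"y": 0,"z": 0,"rx": 0,"ry": 0,"rz": -0.88}
    - {"hand": 1,"x": 0,"y": 0,"z": 0,"rx": 0,"ry": 0,"rz": 0}

```text
clock: 2.7
ee_pos: [0.4439, -0.3148, 0.2502]
orientation: [-180.0, -0.0, 79.0]
ft_force: [-0.5, 0.1, 0.1]
finger_gap: 0.0856
```

```bash
cat >> h.py <<'E'
def wrist(n,s=1.5):
    import pickle
    st();p,R=pose();f=grab_frame("wrist")
    T=np.eye(4);T[:3,:3]=R.as_matrix();T[:3,3]=p
    f["extrinsics"]=np.linalg.inv(T@f["tool_from_camera"])
    pickle.dump(f,open(n+".pkl","wb"));save(f,n,s=s);return f
def load(n):
    import pickle;return pickle.load(open(n+".pkl","rb"))
E
python3 - <<'E'
from h import *
wrist("w2")
E
```

```text
2.7 [ 0.4439 -0.3148  0.2502] [-1.7998e+02 -1.0000e-02  7.9040e+01] F [-0.5   0.09  0.14] gap 0.0856 j [-48.  21.  75.  -0.  84. -37.]
```

View pics/w2.png

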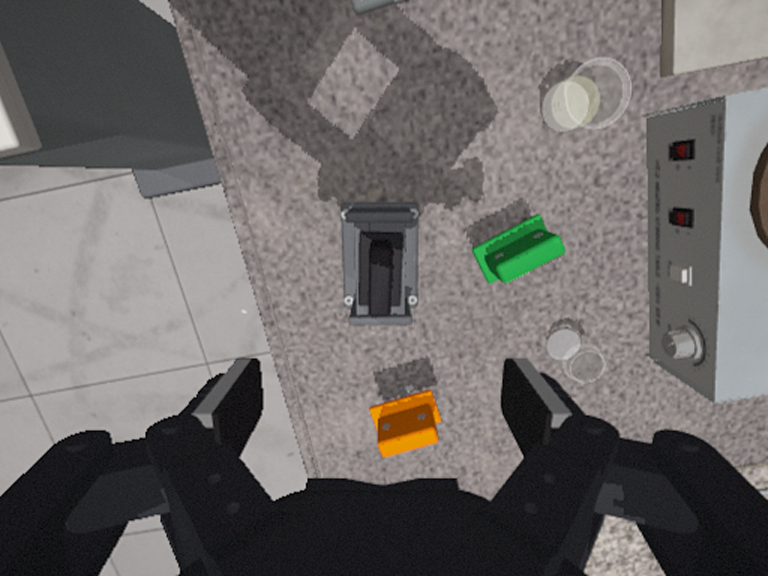

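```bash
python3 - <<'E'
from h import *
f=load("w2");save(f,"w2z",(220,130,290,220),7)
E
```

```text
(no output)
```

View pics/w2z.png

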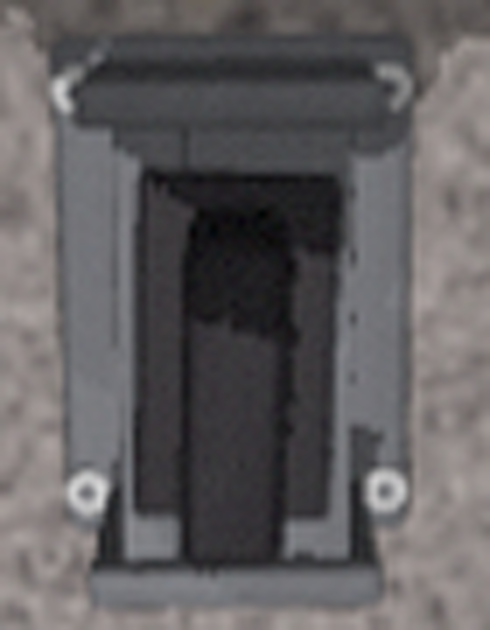

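Request:
step_arm:
  increments:
    - {"hand": 1,"x": 1,"y": 0,"z": 0.5,"rx": 0,"ry": 0,"rz": 0}
    - {"hand": 1,"x": 1,"y": 0,"z": 0.5,"rx": 0,"ry": 0,"rz": 0}
    - {"hand": 1,"x": 1,"y": 0,"z": 0.5,"rx": 0,"ry": 0,"rz": 0}
    - {"hand": 1,"x": 1,"y": 0,"z": 0.5,"rx": 0,"ry": 0,"rz": 0}
    - {"hand": 1,"x": 0.5,"y": 0,"z": 0.5,"rx": 0,"ry": 0,"rz": 0}

```text
clock: 3.25
ee_pos: [0.4613, -0.2253, 0.1999]
orientation: [-180.0, -0.0, 78.9]
ft_force: [-1.0, -0.6, 0.1]
finger_gap: 0.0854
```

```bash
python3 - <<'E'
from h import *
f=wrist("w3")
u,v=proj(f,[.444,-.314,.06]);print(u,v)
u=int(u);v=int(v);im=np.clip(f["img"].astype(float)*1.8,0,255).astype(np.uint8);f["img"]=im
save(f,"w3z",(u-50,max(0,v-55),u+50,v+55),6)
E
```

```text
3.25 [ 0.4613 -0.2253  0.1999] [-1.80e+02 -1.00e-02  7.89e+01] F [-1.01 -0.57  0.14] gap 0.0854 j [-39.  21.  85.   0.  74. -28.]
254.81094916798136 269.26890039335933
```

View pics/w3z.png

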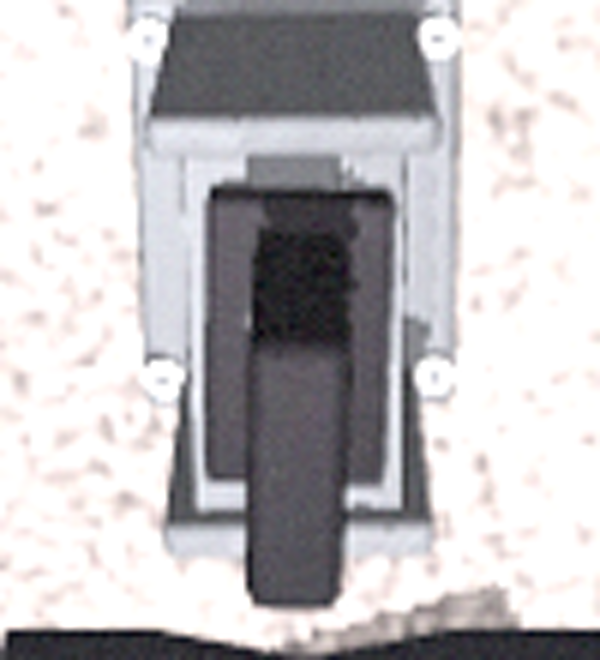

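Request:
step_arm:
  increments:
    - {"hand": 1,"x": 0,"y": 0,"z": 1,"rx": 0,"ry": 0,"rz": 0}
    - {"hand": 1,"x": 0,"y": 0,"z": 1,"rx": 0,"ry": 0,"rz": 0}
    - {"hand": 1,"x": 0,"y": 0,"z": 0,"rx": 0,"ry": 0,"rz": 0}

```text
clock: 3.6
ee_pos: [0.4603, -0.2265, 0.1584]
orientation: [-179.8, -0.1, 78.9]
ft_force: [-0.0, -0.3, -0.5]
finger_gap: 0.0858
```

```bash
python3 - <<'E'
from h import *
f=wrist("w4")
u,v=proj(f,[.452,-.275,.06]);print(u,v)
u=int(u);v=int(v);im=np.clip(f["img"].astype(float)*1.8,0,255).astype(np.uint8);f["img"]=im
save(f,"w4z",(u-40,max(0,v-35),u+40,v+55),7)
E
```

```text
3.6 [ 0.4603 -0.2265  0.1584] [-1.7978e+02 -1.1000e-01  7.8900e+01] F [-0.01 -0.3  -0.49] gap 0.0858 j [-39.  23.  88.  -0.  68. -28.]
256.54627021470105 254.2380878232309
```

View pics/w4z.png

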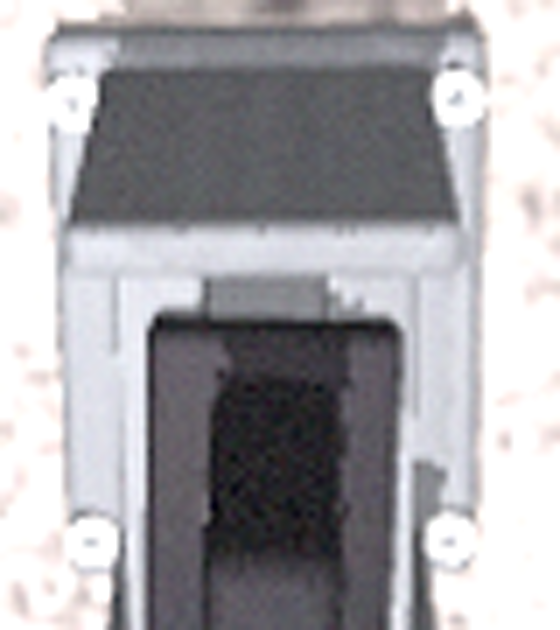

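```bash
python3 - <<'E'
from h import *
def m(f,pts,x0,y0,s,z):
    P=np.array([onz(f,x0+(u+.5)/s-.5,y0+(v+.5)/s-.5,z)[:2] for u,v in pts]);print(np.round(P,4).tolist(),"mean",P.mean(0).round(4))
    a=P[0]+P[1]-P[2]-P[3];print("ax",np.degrees(np.arctan2(a[1],a[0])))
f=load("w2");m(f,[(140,176),(341,178),(134,513),(330,517)],220,130,7,.064)
m(f,[(62,90),(400,88),(88,492),(385,490)],220,130,7,.008)
f=load("w3");u,v=204,214;m(f,[(209,190),(393,192),(208,478),(385,482)],204,214,6,.064)
m(f,[(148,40),(438,40),(162,380),(435,377)],204,214,6,.008)
for n,(u,v) in (("w4",(216+(265)/7,219+295/7)),("w4",(216+150/7,219+350/7)),("w4",(216+260/7,219+250/7))):
    print(pt(load(n),u,v))
go([.444,-.314,.1584],79)
E
```

```text
[[0.4324, -0.2818], [0.4648, -0.2884], [0.4196, -0.3385], [0.4527, -0.3456]] mean [ 0.4424 -0.3136]
ax 77.6332498265632
[[0.4167, -0.2696], [0.4804, -0.2814], [0.4046, -0.3492], [0.464, -0.3602]] mean [ 0.4414 -0.3151]
ax 79.79069053137023
[[0.4329, -0.28], [0.4648, -0.2866], [0.4204, -0.3379], [0.4528, -0.3451]] mean [ 0.4427 -0.3124]
ax 78.12386910609237
[[0.4186, -0.2706], [0.4782, -0.2822], [0.404, -0.3504], [0.4639, -0.3613]] mean [ 0.4412 -0.3161]
ax 79.7178190456989
[ 0.44240155 -0.30993204  0.00914755]
[ 0.43223821 -0.28459536  0.06349144]
[ 0.44932095 -0.27259448  0.06432107]
shift units [-4.43  0.01  0.07]  max 4.43  turn units [-0.01 -0.01 -0.01], shift after turn [-4.43  0.    0.07]
```

```bash
python3 - <<'E'
from h import *
go([.4425,-.3132,.089],78.8)
E
```

```text
shift units [-4.41 -0.07  3.54]  max 4.41  turn units [-0.01 -0.01  0.02], shift after turn [-4.41 -0.06  3.54]
```

Request:
step_arm:
  increments:
    - {"hand": 0.6,"x": -1,"y": 0,"z": 0,"rx": 0,"ry": 0,"rz": 0}
    - {"hand": 0.6,"x": -1,"y": 0,"z": 0,"rx": 0,"ry": 0,"rz": 0}
    - {"hand": 0.6,"x": -1,"y": 0,"z": 0,"rx": 0,"ry": 0,"rz": 0}
    - {"hand": 0.6,"x": -1,"y": -0.07,"z": 0,"rx": 0,"ry": 0,"rz": 0}
    - {"hand": 0.6,"x": -0.41,"y": 0,"z": 0,"rx": 0,"ry": 0,"rz": 0}
    - {"hand": 0.6,"x": 0,"y": 0,"z": 0,"rx": 0,"ry": 0,"rz": 0}

```text
clock: 4.25
ee_pos: [0.4429, -0.314, 0.161]
orientation: [179.9, 0.0, 78.9]
ft_force: [-0.7, -0.1, 0.0]
finger_gap: 0.051
```

```bash
python3 - <<'E'
from h import *
f=wrist("w5");save(f,"w5z",(180,180,340,330),5)
go([.4425,-.3132,.089],78.8)
E
```

```text
4.25 [ 0.4429 -0.314   0.161 ] [1.7994e+02 5.0000e-02 7.8880e+01] F [-0.72 -0.12  0.01] gap 0.051 j [-48.  26.  84.  -0.  70. -37.]
shift units [-0.01 -0.03  3.59]  max 3.59  turn units [0.01 0.   0.02], shift after turn [-0.01 -0.02  3.59]
```

View pics/w5.png

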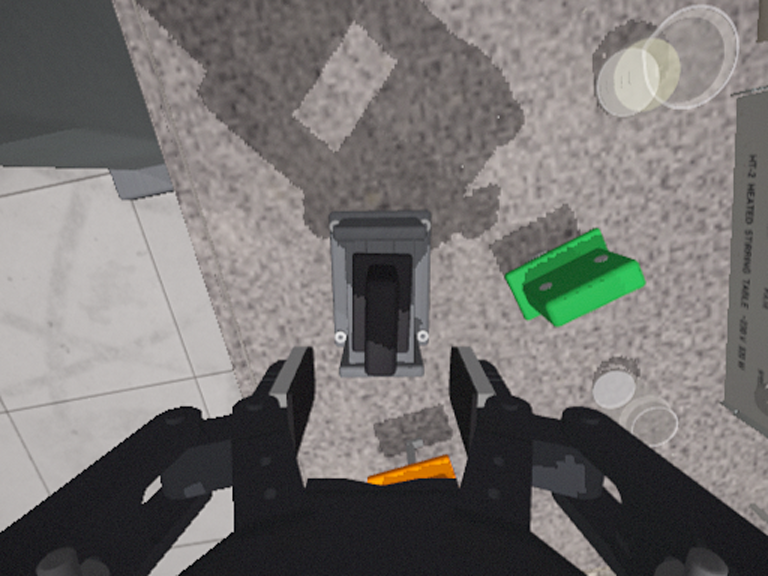

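Request:
step_arm:
  increments:
    - {"hand": 0.6,"x": 0,"y": 0,"z": 1,"rx": 0,"ry": 0,"rz": 0}
    - {"hand": 0.6,"x": 0,"y": 0,"z": 1,"rx": 0,"ry": 0,"rz": 0}
    - {"hand": 0.6,"x": 0,"y": 0,"z": 1,"rx": 0,"ry": 0,"rz": 0}
    - {"hand": 0.6,"x": 0,"y": 0,"z": 0.57,"rx": 0,"ry": 0,"rz": 0}
    - {"hand": 0.6,"x": 0,"y": 0,"z": 0,"rx": 0,"ry": 0,"rz": 0}
    - {"hand": 0,"x": 0,"y": 0,"z": 0,"rx": 0,"ry": 0,"rz": 0}
    - {"hand": 0,"x": 0,"y": 0,"z": 0,"rx": 0,"ry": 0,"rz": 0}
    - {"hand": 0,"x": 0,"y": 0,"z": 0,"rx": 0,"ry": 0,"rz": 0}
    - {"hand": 0,"x": 0,"y": 0,"z": 0,"rx": 0,"ry": 0,"rz": 0}
    - {"hand": 0,"x": 0,"y": 0,"z": 0,"rx": 0,"ry": 0,"rz": 0}
  newtons: 70

```text
clock: 5.3
ee_pos: [0.4434, -0.3131, 0.09]
orientation: [179.9, 0.1, 79.0]
ft_force: [0.4, 0.9, 7.0]
finger_gap: 0.0151
```

```bash
python3 - <<'E'
from h import *
f=wrist("w6");save(f,"w6z",(160,170,350,384),3)
E
```

```text
5.3 [ 0.4434 -0.3131  0.09  ] [1.799e+02 6.000e-02 7.899e+01] F [0.44 0.88 6.98] gap 0.0151 j [-48.  31.  89.   0.  60. -37.]
```

View pics/w6z.png

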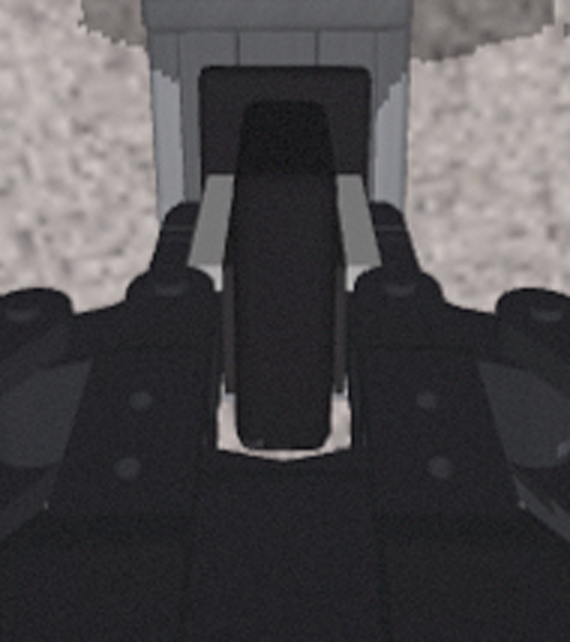

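Request:
step_arm:
  increments:
    - {"hand": 0,"x": 0,"y": 0,"z": -0.5,"rx": 0,"ry": 0,"rz": 0}
    - {"hand": 0,"x": 0,"y": 0,"z": -1,"rx": 0,"ry": 0,"rz": 0}
    - {"hand": 0,"x": 0,"y": 0,"z": -1,"rx": 0,"ry": 0,"rz": 0}
    - {"hand": 0,"x": 0,"y": 0,"z": -1,"rx": 0,"ry": 0,"rz": 0}
    - {"hand": 0,"x": 0,"y": 0,"z": -1,"rx": 0,"ry": 0,"rz": 0}
    - {"hand": 0,"x": 0,"y": 0,"z": -1,"rx": 0,"ry": 0,"rz": 0}
    - {"hand": 0,"x": 0,"y": 0,"z": -1,"rx": 0,"ry": 0,"rz": 0}

```text
clock: 6.05
ee_pos: [0.4427, -0.3127, 0.2204]
orientation: [180.0, 0.0, 79.0]
ft_force: [-0.0, -0.0, -2.2]
finger_gap: 0.015
```

```bash
python3 - <<'E'
from h import *
import pickle
st()
f=grab_frame("side");pickle.dump(f,open("s7.pkl","wb"))
p,_=pose();u,v=proj(f,p-[0,0,.06]);print(u,v);u=int(u);v=int(v)
save(f,"s7",(u-35,v-35,u+35,v+35),8)
E
```

```text
6.05 [ 0.4427 -0.3127  0.2204] [1.7999e+02 1.0000e-02 7.8980e+01] F [-0.02 -0.01 -2.16] gap 0.015 j [-48.  22.  79.  -0.  79. -37.]
233.4768108393566 221.69571688582846
```

View pics/s7.png

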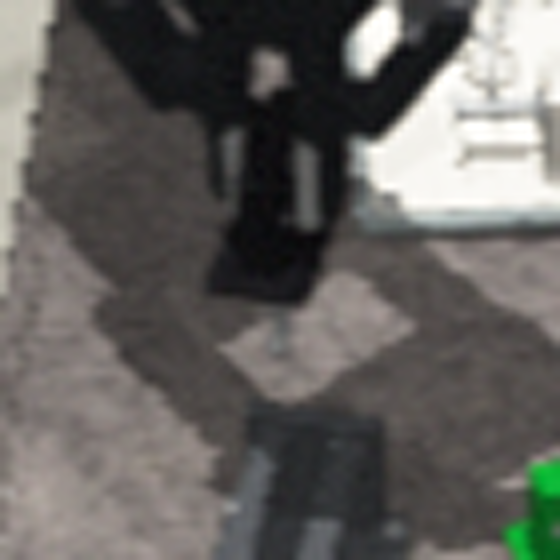

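```bash
python3 - <<'E'
from h import *
go([.49,-.12,.22],94.7)
E
```

```text
shift units [9.94 0.43 0.15]  max 9.94  turn units [ 0.03  0.04 -2.29], shift after turn [9.45 3.11 0.18]
```

Request:
step_arm:
  increments:
    - {"hand": 0,"x": 0,"y": 0,"z": 0,"rx": 0,"ry": 0,"rz": -0.76}
    - {"hand": 0,"x": 0,"y": 0,"z": 0,"rx": 0,"ry": 0,"rz": -0.76}
    - {"hand": 0,"x": 0,"y": 0,"z": 0,"rx": 0,"ry": 0,"rz": -0.76}
  newtons: 120

```text
clock: 6.4
ee_pos: [0.4427, -0.3127, 0.2188]
orientation: [-180.0, -0.0, 94.9]
ft_force: [0.1, 0.3, -0.6]
finger_gap: 0.0147
```

Request:
step_arm:
  increments:
    - {"hand": 0,"x": 0.95,"y": 0.31,"z": 0,"rx": 0,"ry": 0,"rz": 0}
    - {"hand": 0,"x": 0.95,"y": 0.31,"z": 0,"rx": 0,"ry": 0,"rz": 0}
    - {"hand": 0,"x": 0.95,"y": 0.31,"z": 0,"rx": 0,"ry": 0,"rz": 0}
    - {"hand": 0,"x": 0.95,"y": 0.31,"z": 0,"rx": 0,"ry": 0,"rz": 0}
    - {"hand": 0,"x": 0.95,"y": 0.31,"z": 0,"rx": 0,"ry": 0,"rz": 0}
    - {"hand": 0,"x": 0.95,"y": 0.31,"z": 0,"rx": 0,"ry": 0,"rz": 0}
    - {"hand": 0,"x": 0.95,"y": 0.31,"z": 0,"rx": 0,"ry": 0,"rz": 0}
    - {"hand": 0,"x": 0.95,"y": 0.31,"z": 0,"rx": 0,"ry": 0,"rz": 0}
    - {"hand": 0,"x": 0.95,"y": 0.31,"z": 0,"rx": 0,"ry": 0,"rz": 0}
    - {"hand": 0,"x": 0.95,"y": 0.31,"z": 0,"rx": 0,"ry": 0,"rz": 0}

```text
clock: 7.4
ee_pos: [0.4892, -0.1175, 0.2188]
orientation: [-180.0, -0.0, 94.7]
ft_force: [0.5, -0.9, -1.5]
finger_gap: 0.0145
```

```bash
python3 - <<'E'
from h import *
f=wrist("w8")
E
```

```text
7.4 [ 0.4892 -0.1175  0.2188] [-1.7998e+02 -1.0000e-02  9.4660e+01] F [ 0.47 -0.91 -1.54] gap 0.0145 j [-27.  19.  85.  -0.  77. -32.]
```

View pics/w8.png

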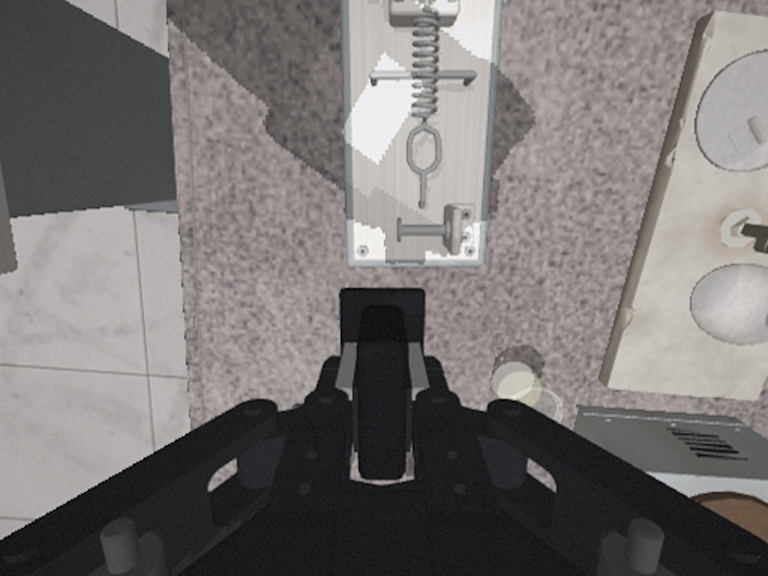

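```bash
python3 - <<'E'
from h import *
f=load("w8");save(f,"w8z",(225,0,335,180),4)
save(f,"w8y",(260,70,330,180),7)
E
```

```text
(no output)
```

View pics/w8z.png

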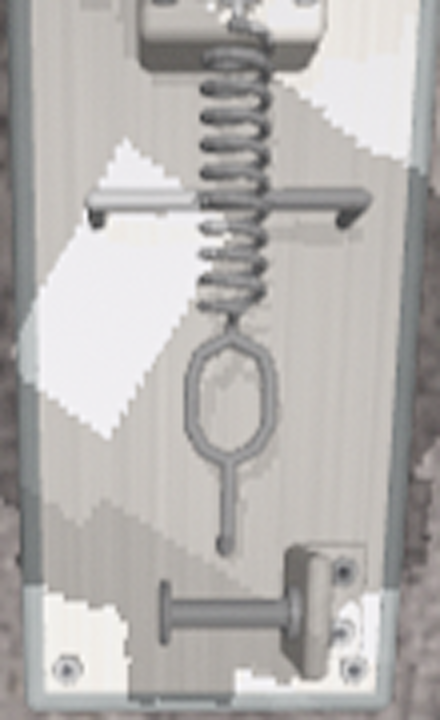

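View pics/w8y.png

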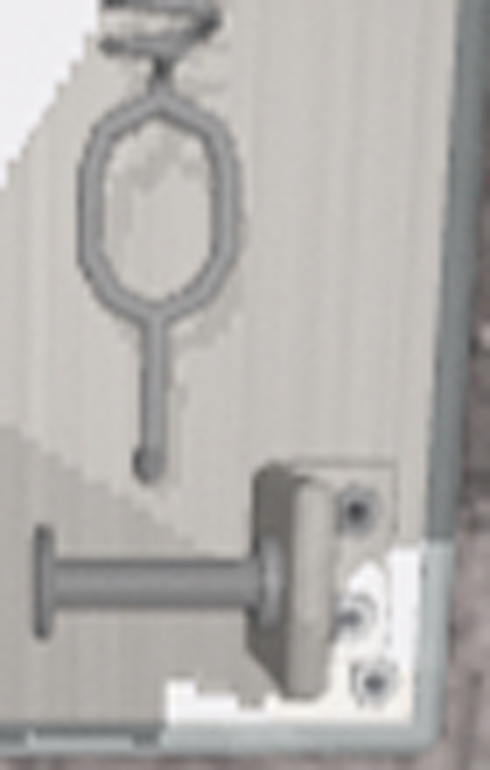

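```bash
python3 - <<'E'
from h import *
f=load("w8")
def q(n,u,v,z,x0=260,y0=70,s=7): 
    p=onz(f,x0+(u+.5)/s-.5,y0+(v+.5)/s-.5,z);print(n,p.round(4));return p
a=q("eye in",157,117,.05);b=q("eye out",155,300,.05);l=q("eye l",103,210,.05);r=q("eye r",213,210,.05)
print(np.linalg.norm(a-b),np.linalg.norm(l-r),(a+b)/2,(l+r)/2)
q("hook out",150,482,.05)
p0=q("flange",52,583,.044);p1=q("brk",255,583,.044);print(np.linalg.norm(p0-p1))
q("coil start",235,35,.05,225,0,4);q("coil end",232,315,.05,225,0,4)
c1=q("pl c",30,708,.014,225,0,4);c2=q("pl c",392,708,.014,225,0,4);d=c2-c1;print(np.degrees(np.arctan2(d[1],d[0])),np.linalg.norm(d))
# bracket depth
print(pt(f,*proj(f,(a+b)/2+np.array([0,0,0]))), pt(f,260+155/7,70+310/7),pt(f,260+150/7,70+583/7))
# puller guard corners
m=f["img"].sum(2)
E
```

```text
eye in [ 0.5085 -0.0137  0.05  ]
eye out [ 0.511  -0.0389  0.05  ]
eye l [ 0.502 -0.027  0.05 ]
eye r [ 0.5181 -0.0257  0.05  ]
0.025368821664691378 0.016153701126678473 [ 0.50973897 -0.02631534  0.05      ] [ 0.51003878 -0.02633799  0.05      ]
hook out [ 0.5132 -0.0654  0.05  ]
flange [ 0.5001 -0.0826  0.044 ]
brk [ 0.532 -0.08   0.044]
0.03207908400963411
coil start [0.5022 0.0546 0.05  ]
coil end [ 0.5083 -0.0063  0.05  ]
pl c [ 0.4612 -0.1192  0.014 ]
pl c [ 0.5738 -0.1099  0.014 ]
4.718404350555069 0.11290571138277354
[ 0.5129636  -0.02386368  0.01478731] [ 0.51154193 -0.04076284  0.05104117] [ 0.51552571 -0.08125431  0.04850959]
```

```bash
python3 - <<'E'
from h import *
f=load("w8");save(f,"w8p",(220,185,290,325),5)
E
```

```text
(no output)
```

View pics/w8p.png

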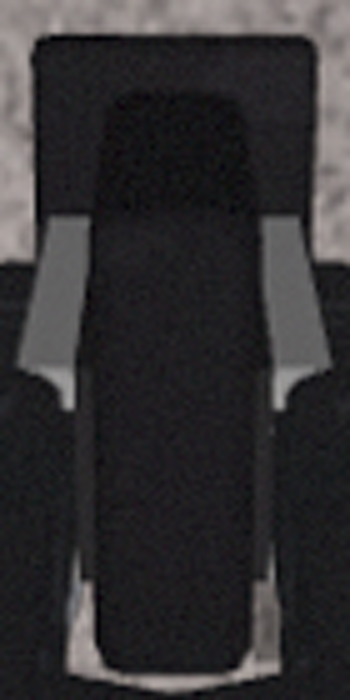

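```bash
python3 - <<'E'
from h import *
f=load("w8");T=f["tool_from_camera"]
def t(u,v,z,x0=220,y0=185,s=5):
    u=x0+(u+.5)/s-.5;v=y0+(v+.5)/s-.5
    d=T[:3,:3]@np.array([(u-f["cx"])/f["fx"],(v-f["cy"])/f["fy"],1]);o=T[:3,3];return (o+d*(z-o[2])/d[2])*1e3
for zz in (.020,.026):
  for u,v in((33,37),(316,37)): print("guard far",zz,t(u,v,zz))
for zz in(-.014,-.020):
  for u,v in((100,668),(252,668)): print("grip near top",zz,t(u,v,zz))
E
```

```text
guard far 0.02 [ 31.54499339 -15.96678817  20.        ]
guard far 0.02 [31.57299712 15.44915291 20.        ]
guard far 0.026 [ 29.89414201 -16.6121846   26.        ]
guard far 0.026 [29.92331347 16.11377093 26.        ]
grip near top -0.014 [-23.19007176  -7.53081226 -14.        ]
grip near top -0.014 [-23.18040375   7.35723352 -14.        ]
grip near top -0.02 [-18.03985221  -7.14633895 -20.        ]
grip near top -0.02 [-18.03071209   6.92880555 -20.        ]
```

```bash
python3 - <<'E'
from h import *
go([.5096,-.0223,.145],94.8)
E
```

```text
shift units [4.54 1.39 3.7 ]  max 4.54  turn units [-0.   -0.01 -0.01], shift after turn [4.54 1.39 3.69]
```

Request:
step_arm:
  increments:
    - {"hand": 0,"x": 0.91,"y": 0.28,"z": 0,"rx": 0,"ry": 0,"rz": 0}
    - {"hand": 0,"x": 0.91,"y": 0.28,"z": 0,"rx": 0,"ry": 0,"rz": 0}
    - {"hand": 0,"x": 0.91,"y": 0.28,"z": 0,"rx": 0,"ry": 0,"rz": 0}
    - {"hand": 0,"x": 0.91,"y": 0.28,"z": 0.7,"rx": 0,"ry": 0,"rz": 0}
    - {"hand": 0,"x": 0.9,"y": 0.27,"z": 1,"rx": 0,"ry": 0,"rz": 0}
    - {"hand": 0,"x": 0,"y": 0,"z": 1,"rx": 0,"ry": 0,"rz": 0}
    - {"hand": 0,"x": 0,"y": 0,"z": 1,"rx": 0,"ry": 0,"rz": 0}
    - {"hand": 0,"x": 0,"y": 0,"z": 0,"rx": 0,"ry": 0,"rz": 0}

```text
clock: 8.25
ee_pos: [0.5084, -0.0255, 0.1428]
orientation: [-179.7, -0.1, 94.7]
ft_force: [-0.2, -0.3, -0.8]
finger_gap: 0.0142
```

```bash
python3 - <<'E'
from h import *
import pickle
go([.5096,-.0223,.110],94.8)
f=wrist("w9");g=grab_frame("side");pickle.dump(g,open("s9.pkl","wb"))
p,_=pose();u,v=map(int,proj(g,p-[0,0,.07]));save(g,"s9",(u-35,v-30,u+35,v+35),9)
E
```

```text
shift units [0.15 0.08 1.64]  max 1.64  turn units [-0.04 -0.01 -0.02], shift after turn [0.16 0.08 1.64]
8.25 [ 0.5084 -0.0255  0.1428] [-1.7973e+02 -1.0000e-01  9.4670e+01] F [-0.16 -0.3  -0.79] gap 0.0142 j [-16.  24.  90.  -0.  66. -21.]
```

View pics/w9.png

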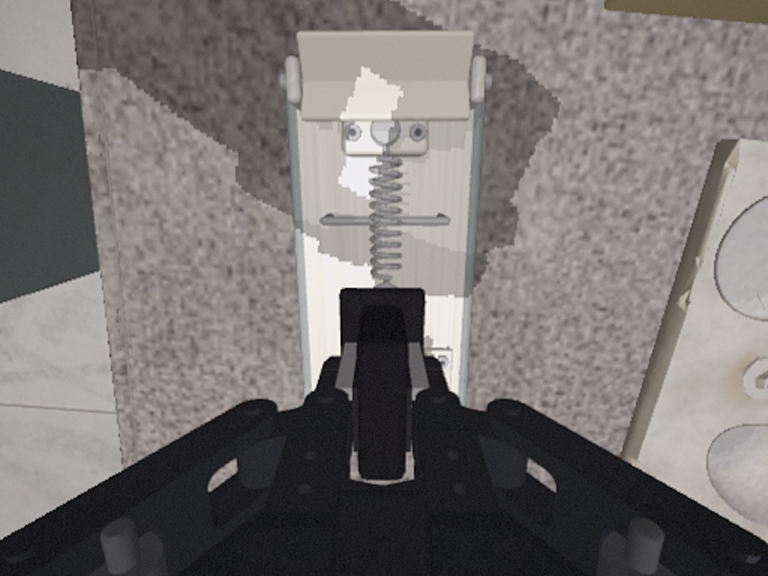

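View pics/s9.png

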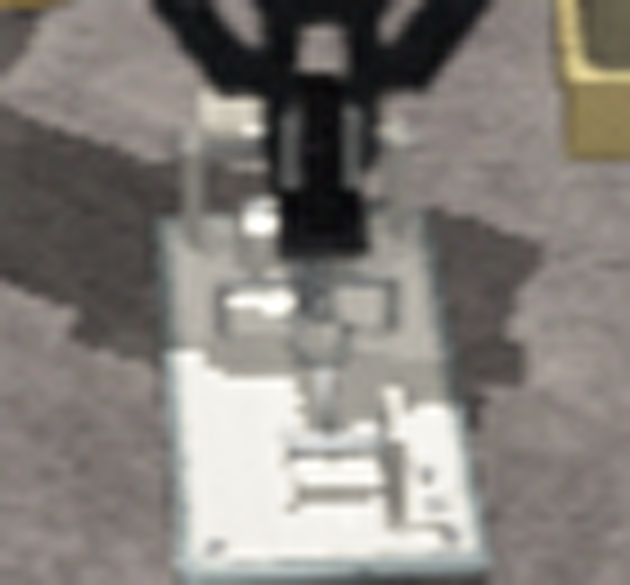

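```bash
python3 - <<'E'
from h import *
st();go([.5096,-.0223,.110],94.8)
f=load("w9")
for u,v in((386,160),(384,285)): print(onz(f,u/1.5,v/1.5,.05))
E
```

```text
8.35 [ 0.5097 -0.026   0.1453] [-179.99    0.     94.65] F [ 0.02  0.02 -0.19] gap 0.0144 j [-16.  24.  90.  -0.  66. -21.]
shift units [0.18 0.01 1.77]  max 1.77  turn units [-0.    0.   -0.02], shift after turn [0.18 0.01 1.77]
[0.5033778  0.05382046 0.05      ]
[ 0.50792229 -0.01213062  0.05      ]
```

Request:
step_arm:
  increments:
    - {"hand": 0,"x": 0.18,"y": 0,"z": 0,"rx": 0,"ry": 0,"rz": 0}
    - {"hand": 0,"x": 0,"y": 0,"z": 0.4,"rx": 0,"ry": 0,"rz": 0}
    - {"hand": 0,"x": 0,"y": 0,"z": 0.4,"rx": 0,"ry": 0,"rz": 0}
    - {"hand": 0,"x": 0,"y": 0,"z": 0.3,"rx": 0,"ry": 0,"rz": 0}
    - {"hand": 0,"x": 0,"y": 0,"z": 0,"rx": 0,"ry": 0,"rz": 0}

```text
clock: 8.85
ee_pos: [0.5088, -0.022, 0.1219]
orientation: [-179.9, -0.0, 94.7]
ft_force: [0.5, 0.3, -0.7]
finger_gap: 0.0145
```

Request:
step_arm:
  increments:
    - {"hand": 0,"x": 0,"y": 0,"z": 0.35,"rx": 0,"ry": 0,"rz": 0}
    - {"hand": 0,"x": 0,"y": 0,"z": 0.35,"rx": 0,"ry": 0,"rz": 0}
    - {"hand": 0,"x": 0,"y": 0,"z": 0,"rx": 0,"ry": 0,"rz": 0}
    - {"hand": 0,"x": 0,"y": 0,"z": 0,"rx": 0,"ry": 0,"rz": 0}

```text
clock: 9.25
ee_pos: [0.5093, -0.0221, 0.1088]
orientation: [-180.0, -0.0, 94.7]
ft_force: [-0.3, -1.1, -1.5]
finger_gap: 0.0142
```

```bash
python3 - <<'E'
from h import *
import pickle
f=wrist("w10");g=grab_frame("side");pickle.dump(g,open("s10.pkl","wb"))
p,_=pose();u,v=map(int,proj(g,p-[0,0,.07]));save(g,"s10",(u-35,v-30,u+35,v+35),9)
E
```

```text
9.25 [ 0.5093 -0.0221  0.1088] [-1.7998e+02 -1.0000e-02  9.4660e+01] F [-0.29 -1.15 -1.47] gap 0.0142 j [-16.  27.  93.  -0.  60. -20.]
```

View pics/s10.png

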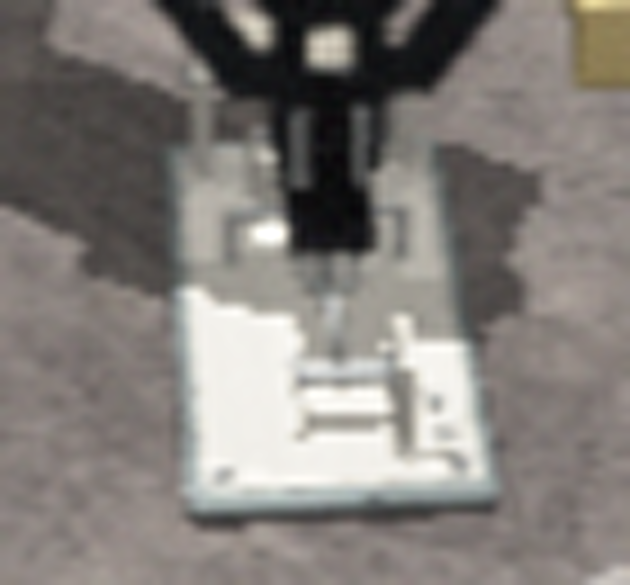

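View pics/w10.png

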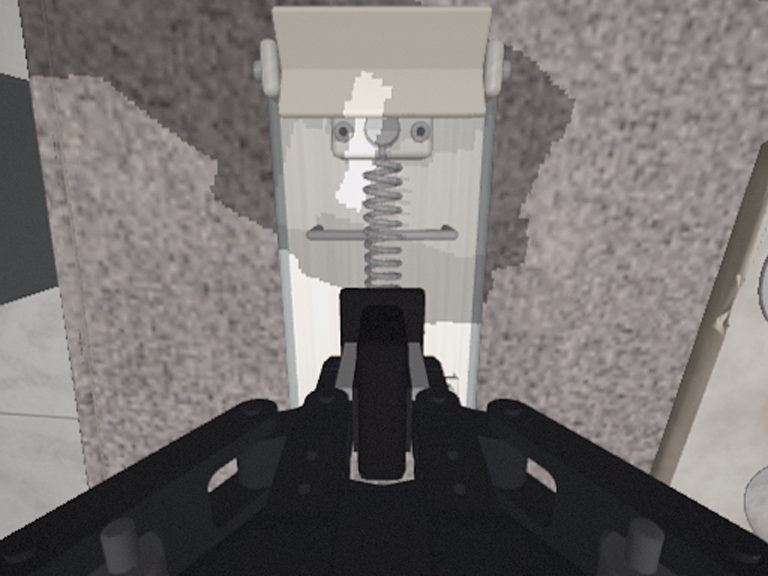

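Request:
step_arm:
  increments:
    - {"hand": 0,"x": -0.4,"y": 0,"z": 0,"rx": 0,"ry": 0,"rz": 0}
    - {"hand": 0,"x": -0.3,"y": 0,"z": 0,"rx": 0,"ry": 0,"rz": 0}
    - {"hand": 0,"x": -0.2,"y": 0,"z": 0,"rx": 0,"ry": 0,"rz": 0}
    - {"hand": 0,"x": 0,"y": 0,"z": 0,"rx": 0,"ry": 0,"rz": 0}
    - {"hand": 0,"x": 0,"y": 0,"z": 0,"rx": 0,"ry": 0,"rz": 0}

```text
clock: 9.85
ee_pos: [0.5107, -0.04, 0.1089]
orientation: [-180.0, -0.0, 94.6]
ft_force: [-0.4, 2.5, -1.0]
finger_gap: 0.0147
```

```bash
python3 - <<'E'
from h import *
for i in range(3):
    st();grab_frame("side")
E
```

```text
9.85 [ 0.5107 -0.04    0.1089] [-1.7999e+02 -3.0000e-02  9.4640e+01] F [-0.37  2.54 -1.  ] gap 0.0147 j [-18.  27.  92.   0.  61. -22.]
9.9 [ 0.5107 -0.0399  0.1089] [-1.7999e+02 -2.0000e-02  9.4660e+01] F [ 0.58  2.14 -0.79] gap 0.0143 j [-18.  27.  92.   0.  61. -22.]
9.95 [ 0.5107 -0.0398  0.1089] [-1.7999e+02 -1.0000e-02  9.4670e+01] F [-0.43  3.18 -0.4 ] gap 0.0149 j [-18.  27.  92.   0.  61. -22.]
```

Request:
step_arm:
  increments:
    - {"hand": 0,"x": 0,"y": 0,"z": -0.4,"rx": 0,"ry": 0,"rz": 0}
    - {"hand": 0,"x": 0,"y": 0,"z": -0.4,"rx": 0,"ry": 0,"rz": 0}
    - {"hand": 0,"x": 0,"y": 0,"z": -0.4,"rx": 0,"ry": 0,"rz": 0}
    - {"hand": 0,"x": 0,"y": 0,"z": -0.35,"rx": 0,"ry": 0,"rz": 0}
    - {"hand": 0,"x": 0,"y": 0,"z": 0,"rx": 0,"ry": 0,"rz": 0}
    - {"hand": 0,"x": 0,"y": 0,"z": 0,"rx": 0,"ry": 0,"rz": 0}

```text
clock: 10.6
ee_pos: [0.5107, -0.04, 0.14]
orientation: [180.0, -0.0, 94.7]
ft_force: [-0.2, 3.5, -1.9]
finger_gap: 0.0143
```

```bash
python3 - <<'E'
from h import *
import pickle
f=wrist("w11");g=grab_frame("side");pickle.dump(g,open("s11.pkl","wb"));st()
p,_=pose();u,v=map(int,proj(g,p-[0,0,.07]));save(g,"s11",(u-35,v-30,u+35,v+35),9)
E
```

```text
10.6 [ 0.5107 -0.04    0.14  ] [ 1.800e+02 -1.000e-02  9.466e+01] F [-0.21  3.46 -1.87] gap 0.0143 j [-18.  25.  90.   0.  65. -22.]
10.7 [ 0.5106 -0.04    0.1396] [-1.7996e+02 -2.0000e-02  9.4660e+01] F [-0.7   3.32 -3.35] gap 0.014 j [-18.  25.  90.   0.  65. -22.]
```

View pics/s11.png

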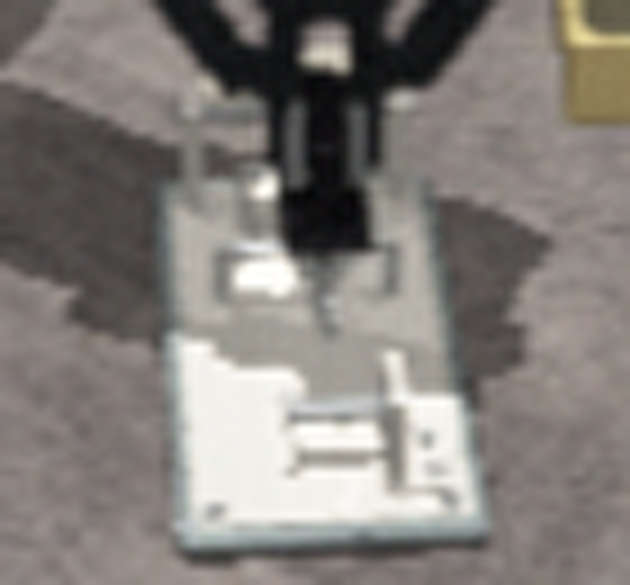

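View pics/w11.png

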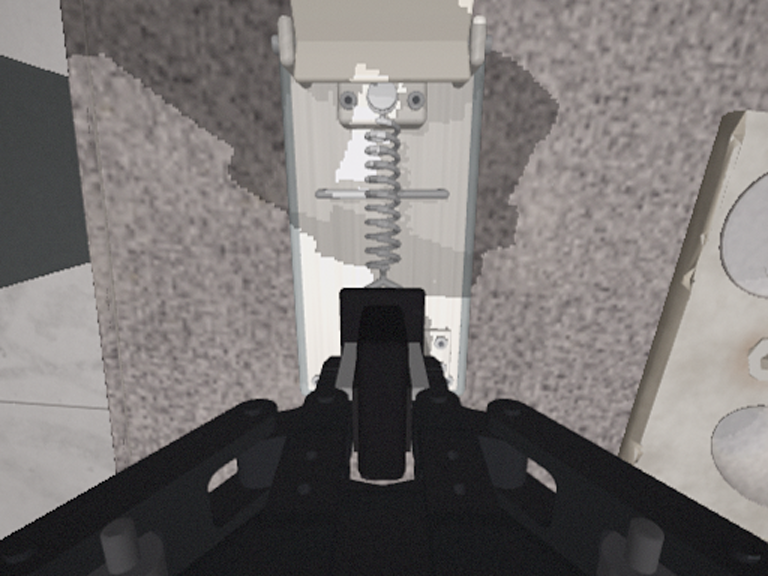

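Request:
step_arm:
  increments:
    - {"hand": 0,"x": -0.3,"y": 0,"z": 0,"rx": 0,"ry": 0,"rz": 0}
    - {"hand": 0,"x": -0.3,"y": 0,"z": 0,"rx": 0,"ry": 0,"rz": 0}
    - {"hand": 0,"x": -0.3,"y": 0,"z": 0,"rx": 0,"ry": 0,"rz": 0}
    - {"hand": 0,"x": -0.3,"y": 0,"z": 0,"rx": 0,"ry": 0,"rz": 0}
    - {"hand": 0,"x": -0.3,"y": 0,"z": 0,"rx": 0,"ry": 0,"rz": 0}
    - {"hand": 0,"x": 0,"y": 0,"z": 0,"rx": 0,"ry": 0,"rz": 0}
    - {"hand": 0,"x": 0,"y": 0,"z": 0,"rx": 0,"ry": 0,"rz": 0}

```text
clock: 11.4
ee_pos: [0.5127, -0.0696, 0.1393]
orientation: [-179.9, -0.1, 94.6]
ft_force: [-1.1, 7.8, -2.8]
finger_gap: 0.0145
```

```bash
python3 - <<'E'
from h import *
import pickle
f=wrist("w12");g=grab_frame("side");pickle.dump(g,open("s12.pkl","wb"));st()
p,_=pose();u,v=map(int,proj(g,p-[0,0,.07]));save(g,"s12",(u-35,v-30,u+35,v+35),9)
E
```

```text
11.4 [ 0.5127 -0.0696  0.1393] [-1.799e+02 -1.500e-01  9.462e+01] F [-1.07  7.77 -2.85] gap 0.0145 j [-21.  25.  89.   0.  66. -26.]
11.5 [ 0.5127 -0.0695  0.1394] [-1.7991e+02 -1.5000e-01  9.4630e+01] F [-0.98  7.97 -3.7 ] gap 0.0146 j [-21.  25.  89.   0.  66. -26.]
```

View pics/s12.png

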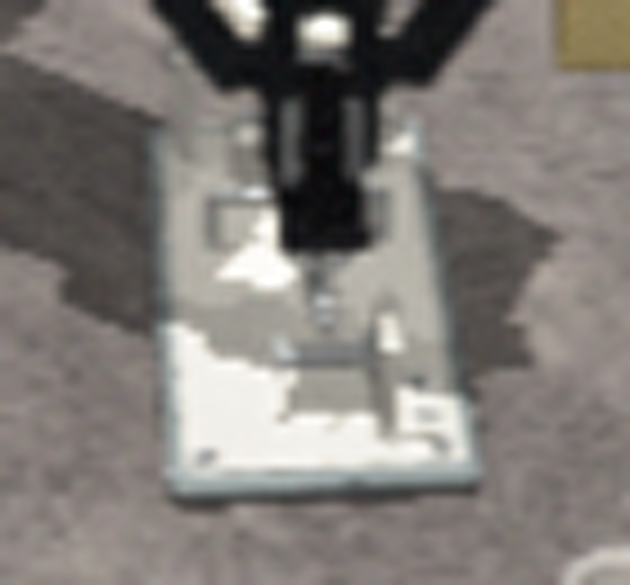

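View pics/w12.png

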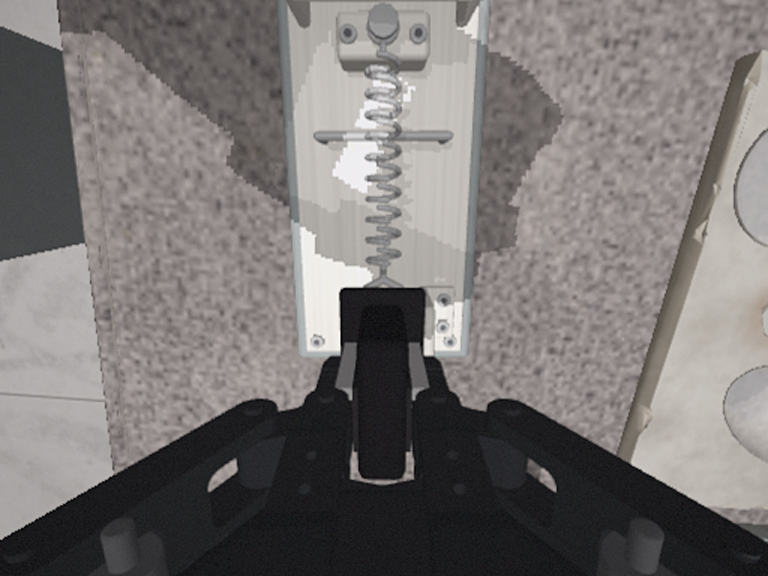

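```bash
python3 - <<'E'
from h import *
g=load("s12");p=np.array([.5127,-.0695,.1394]);u0,v0=map(int,proj(g,p-[0,0,.07]))
S=np.array([.5017,.068,.05]);U=np.array([.082,-.9966,0])
def pr(n,q): u,v=proj(g,q);print(n,((u-u0+35)+.5)*9,((v-v0+30)+.5)*9)
a=np.radians(9)
for n,r,z in(("top of bend",165,0),("tip",165,-17),("eye out",143,0),("hook mid lvl",150,0)):
    pr(n,S+U*(r*np.cos(a)-z*np.sin(a))/1e3+np.array([0,0,1])*(r*np.sin(a)+z*np.cos(a))/1e3)
pr("post ctr",S+U*.15+[0,0,-.006]);pr("post top",S+U*.15+[0,0,-.002])
for r in(150,165):pr("level %d"%r,S+U*r/1e3)
E
```

```text
top of bend 326.4099988578639 308.3867879902534
tip 326.2530454601334 348.3709285825935
eye out 321.29413656638286 277.20346124086024
hook mid lvl 322.9050490787478 287.0226487747824
post ctr 322.0440809297298 351.3499806544015
post top 322.2157591180462 343.164975563712
level 150 322.30185673644337 339.0601475026223
level 165 325.69890480168647 365.9060508701753
```

Request:
step_arm:
  increments:
    - {"hand": 0,"x": 0,"y": 0,"z": 0.2,"rx": 0,"ry": 0,"rz": 0}
    - {"hand": 0,"x": 0,"y": 0,"z": 0.2,"rx": 0,"ry": 0,"rz": 0}
    - {"hand": 0,"x": 0,"y": 0,"z": 0.2,"rx": 0,"ry": 0,"rz": 0}
    - {"hand": 0,"x": 0,"y": 0,"z": 0,"rx": 0,"ry": 0,"rz": 0}
    - {"hand": 0,"x": 0,"y": 0,"z": 0,"rx": 0,"ry": 0,"rz": 0}

```text
clock: 12.0
ee_pos: [0.5127, -0.0695, 0.1274]
orientation: [-179.9, -0.1, 94.6]
ft_force: [-1.2, 7.8, -2.9]
finger_gap: 0.0146
```

```bash
python3 - <<'E'
from h import *
import pickle
g=grab_frame("side");pickle.dump(g,open("s13.pkl","wb"));st()
p,_=pose();u,v=map(int,proj(g,p-[0,0,.07]));save(g,"s13",(u-35,v-30,u+35,v+35),9)
E
```

```text
12.05 [ 0.5127 -0.0695  0.1274] [-1.7991e+02 -1.3000e-01  9.4640e+01] F [-0.99  7.79 -1.9 ] gap 0.0143 j [-21.  26.  90.   0.  64. -26.]
```

View pics/s13.png

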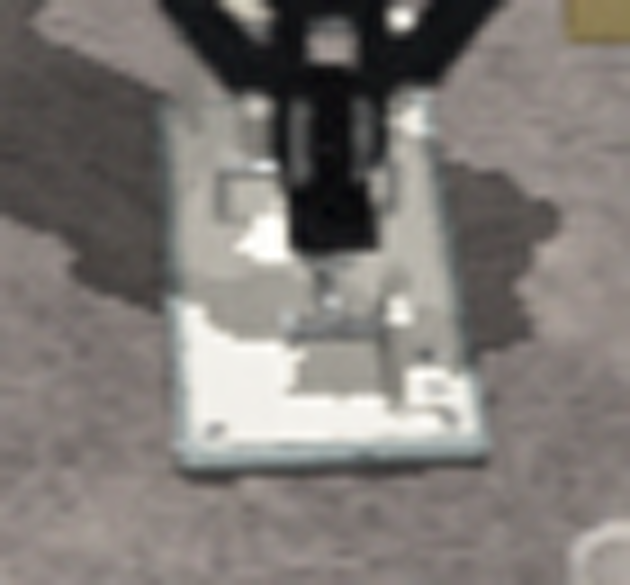

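```bash
cat > chk.py <<'E'
from h import *
import sys
n,lift=sys.argv[1],float(sys.argv[2]);st_=float(sys.argv[3]);p=np.array(eval(sys.argv[4]))
g=load(n);u0,v0=map(int,proj(g,p-[0,0,.07]))
S=np.array([.5017,.068,.05]);U=np.array([.082,-.9966,0])
def pr(n,q): u,v=proj(g,q);print(n,round(((u-u0+35)+.5)*9),round(((v-v0+30)+.5)*9))
a=np.arcsin(lift/(108+st_))
for n,r,z in(("bend",131+st_,0),("tip",131+st_,-17)):
    pr(n,S+U*(r*np.cos(a)-z*np.sin(a))/1e3+np.array([0,0,1])*(r*np.sin(a)+z*np.cos(a))/1e3)
pr("post ctr",S+U*.15+[0,0,-.006]);pr("flange",S+U*.15+[-.014,0,-.006])
E
python3 chk.py s13 8 34 [.5127,-.0695,.1274]; python3 chk.py s13 20 34 [.5127,-.0695,.1274]
```

```text
bend 335 319
tip 335 356
post ctr 331 324
flange 293 324
bend 335 288
tip 335 327
post ctr 331 324
flange 293 324
```

```bash
python3 - <<'E'
from h import *
g=load("s13");u,v=map(int,proj(g,[.514,-.08,.05]));save(g,"s13z",(u-18,v-18,u+18,v+18),16);print(u,v)
g=load("s12");u,v=map(int,proj(g,[.514,-.08,.05]));save(g,"s12z",(u-18,v-18,u+18,v+18),16)
a=cv2.imread("pics/s12z.png");b=cv2.imread("pics/s13z.png");cv2.imwrite("pics/cmp13.png",cv2.resize(np.hstack([a,b]),(800,400)))
E
```

```text
259 196
```

View pics/cmp13.png

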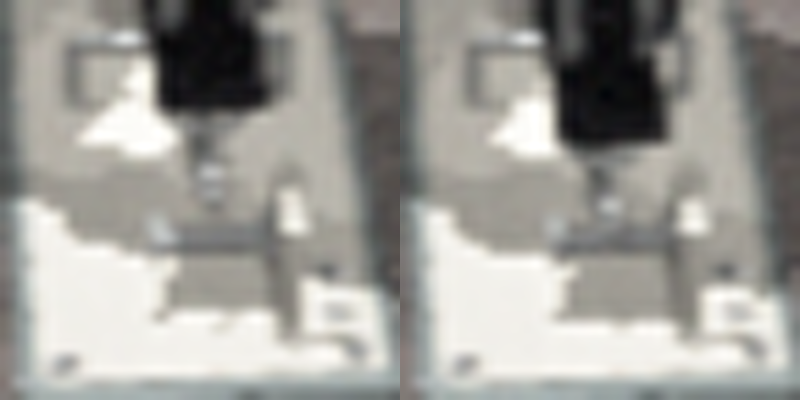

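```bash
python3 - <<'E'
from h import *
for n,vs in(("s12",range(186,204)),("s13",range(188,204))):
    g=load(n);U=np.array([.082,-.9966,0]);S=np.array([.5017,.068,0])
    print(n)
    for v in vs:
        o=[]
        for u in(258,259,260,261):
            q=pt(g,u,v);o.append("(%d %d %d)"%((q-S)@U*1e3,((q-S)[:2]@[.9966,.082])*1e3,q[2]*1e3))
        print(v,*o, g["img"][v,259])
E
```

```text
s12
186 (162 -6 108) (167 -3 112) (166 0 110) (169 2 113) [22 23 23]
187 (167 -6 108) (169 -3 110) (169 0 109) (168 2 108) [32 33 35]
188 (143 -4 84) (140 0 81) (56 10 12) (140 5 81) [83 83 81]
189 (141 -4 78) (145 -1 81) (145 2 81) (142 5 78) [113 113 111]
190 (141 -4 74) (148 -1 79) (67 9 11) (70 13 13) [101 102  99]
191 (143 -4 71) (159 -2 84) (75 9 14) (77 12 15) [ 99 101  99]
192 (139 -3 63) (167 -3 87) (82 8 15) (81 12 14) [129 130 130]
193 (147 -4 66) (168 -3 83) (83 8 11) (86 11 13) [179 180 179]
194 (147 -4 61) (173 -3 84) (88 8 11) (93 11 15) [147 148 147]
195 (95 0 12) (171 -3 77) (92 7 10) (94 11 11) [156 155 154]
196 (100 0 12) (175 -3 77) (103 6 14) (103 10 14) [139 138 131]
197 (107 0 14) (168 -2 66) (104 6 10) (104 10 10) [147 145 138]
198 (149 -4 45) (150 0 46) (151 2 47) (148 5 44) [133 132 128]
199 (157 -4 48) (153 -1 45) (152 2 44) (154 5 45) [126 127 126]
200 (153 -4 40) (154 -1 41) (157 1 43) (155 5 42) [114 114 112]
201 (124 -1 10) (126 1 11) (127 4 13) (130 7 15) [159 156 149]
202 (131 -2 12) (132 0 13) (131 4 12) (131 7 11) [160 157 148]
203 (135 -2 11) (134 
[... 353 characters left out ...]
5]
193 (142 -3 61) (155 -1 72) (84 8 12) (82 12 10) [113 115 113]
194 (140 -3 56) (159 -2 72) (88 8 11) (91 11 13) [104 105 102]
195 (141 -3 52) (160 -2 68) (95 7 12) (95 10 12) [131 130 132]
196 (151 -4 56) (166 -2 69) (98 7 10) (104 10 15) [178 180 177]
197 (148 -4 50) (172 -3 70) (104 6 10) (110 9 15) [140 143 142]
198 (150 -4 47) (166 -2 60) (149 2 45) (149 5 45) [139 140 137]
199 (150 -4 42) (169 -2 58) (152 2 44) (155 5 46) [117 119 119]
200 (157 -4 44) (169 -2 54) (156 1 42) (154 5 40) [120 117 115]
201 (126 -1 12) (128 1 13) (129 4 15) (128 8 13) [158 154 148]
202 (131 -2 12) (132 0 13) (131 4 11) (135 7 15) [160 157 148]
203 (135 -2 11) (135 0 11) (140 3 15) (135 7 10) [159 156 148]
```

Request:
step_arm:
  increments:
    - {"hand": 0,"x": 0.17,"y": 0,"z": 0,"rx": 0,"ry": 0,"rz": 0}
    - {"hand": 0,"x": 0,"y": 0,"z": 0,"rx": 0,"ry": 0,"rz": 0}
    - {"hand": 0,"x": 0,"y": 0,"z": 0.15,"rx": 0,"ry": 0,"rz": 0}
    - {"hand": 0,"x": 0,"y": 0,"z": 0.15,"rx": 0,"ry": 0,"rz": 0}
    - {"hand": 0,"x": 0,"y": 0,"z": 0.15,"rx": 0,"ry": 0,"rz": 0}
    - {"hand": 0,"x": 0,"y": 0,"z": 0,"rx": 0,"ry": 0,"rz": 0}

```text
clock: 12.65
ee_pos: [0.5125, -0.0662, 0.1183]
orientation: [-179.9, -0.1, 94.6]
ft_force: [0.0, 8.4, -3.0]
finger_gap: 0.0142
```

```bash
cat > dep.py <<'E'
from h import *
import sys,pickle
n=sys.argv[1];st();g=grab_frame("side");pickle.dump(g,open(n+".pkl","wb"))
U=np.array([.082,-.9966,0]);S=np.array([.5017,.068,0])
for v in range(188,206):
    o=[]
    for u in(257,258,259,260,261):
        q=pt(g,u,v);o.append("(%d %d %d)"%((q-S)@U*1e3,((q-S)[:2]@[.9966,.082])*1e3,q[2]*1e3))
    print(v,*o)
u,v=map(int,proj(g,[.514,-.08,.05]));save(g,n+"z",(u-18,v-18,u+18,v+18),14)
st()
E
python3 dep.py s14
```

```text
12.65 [ 0.5125 -0.0662  0.1183] [-1.7991e+02 -1.2000e-01  9.4640e+01] F [ 0.03  8.43 -3.  ] gap 0.0142 j [-21.  27.  91.   0.  63. -25.]
188 (163 -9 101) (158 -5 96) (162 -2 99) (160 0 98) (159 3 96)
189 (158 -8 92) (162 -5 95) (161 -2 94) (160 0 93) (162 3 95)
190 (162 -9 91) (159 -5 88) (162 -2 91) (157 0 87) (164 3 92)
191 (165 -9 89) (168 -6 92) (166 -3 90) (166 0 90) (163 3 87)
192 (160 -8 82) (167 -6 87) (163 -2 83) (165 0 85) (165 3 85)
193 (135 -6 56) (135 -3 56) (137 0 57) (138 3 58) (135 6 55)
194 (142 -7 58) (145 -4 60) (147 0 61) (90 7 12) (89 11 11)
195 (97 -3 15) (138 -3 49) (149 -1 58) (98 7 15) (96 10 13)
196 (102 -3 14) (139 -3 46) (159 -2 63) (104 6 15) (104 10 15)
197 (110 -4 16) (145 -3 47) (159 -1 59) (103 6 10) (105 10 11)
198 (149 -7 45) (150 -4 47) (162 -2 57) (150 2 47) (150 5 46)
199 (158 -8 49) (153 -4 45) (165 -2 55) (151 2 42) (153 5 44)
200 (154 -7 41) (158 -4 45) (164 -2 50) (155 1 41) (151 5 38)
201 (128 -5 14) (125 -1 11) (167 -2 48) (125 5 11) (125 8 11)
202 (129 -5 10) (134 -2 15) (132 0 13) (133 4 13) (133 7 13)
203 (139 -6 15) (137 -2 13) (137 0 12) (138 3 13) (136 7 11)
204 (144 -6 15) (142 -3 13) (144 0 14) (142 3 12) (142 6 12)
205 (150 -7 15) (149 -3 14) (146 0 11) (147 3 12) (146 6 11)
12.7 [ 0.5125 -0.0663  0.1184] [-1.7992e+02 -1.1000e-01  9.4640e+01] F [-0.32  6.96 -1.73] gap 0.0144 j [-21.  27.  91.   0.  63. -25.]
```

View pics/s14z.png

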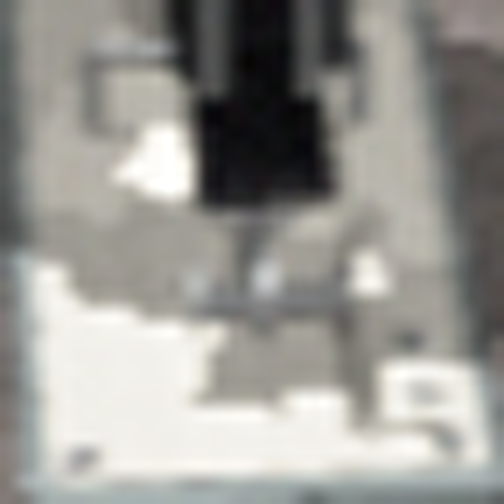

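Request:
step_arm:
  increments:
    - {"hand": 0,"x": 0,"y": 0,"z": 0.15,"rx": 0,"ry": 0,"rz": 0}
    - {"hand": 0,"x": 0,"y": 0,"z": 0.15,"rx": 0,"ry": 0,"rz": 0}
    - {"hand": 0,"x": 0,"y": 0,"z": 0.1,"rx": 0,"ry": 0,"rz": 0}
    - {"hand": 0,"x": 0,"y": 0,"z": 0,"rx": 0,"ry": 0,"rz": 0}
    - {"hand": 0,"x": 0,"y": 0,"z": 0,"rx": 0,"ry": 0,"rz": 0}

```text
clock: 13.2
ee_pos: [0.5126, -0.0663, 0.1106]
orientation: [-179.9, -0.1, 94.6]
ft_force: [-0.8, 8.3, -2.5]
finger_gap: 0.0142
```

```bash
python3 dep.py s15
```

```text
13.2 [ 0.5126 -0.0663  0.1106] [-1.7994e+02 -1.0000e-01  9.4640e+01] F [-0.81  8.25 -2.55] gap 0.0142 j [-21.  27.  92.   0.  61. -25.]
188 (161 -9 98) (160 -5 98) (160 -2 98) (161 0 98) (158 4 96)
189 (160 -9 94) (160 -5 93) (160 -2 94) (161 0 94) (158 4 92)
190 (162 -9 91) (161 -5 90) (159 -2 89) (161 0 90) (162 3 91)
191 (158 -8 84) (157 -5 83) (161 -2 86) (159 0 84) (159 4 84)
192 (164 -9 84) (161 -5 82) (164 -2 85) (164 0 84) (162 3 82)
193 (167 -9 83) (165 -6 81) (169 -3 84) (167 0 82) (165 3 80)
194 (168 -9 80) (164 -5 76) (139 0 54) (94 7 16) (137 6 52)
195 (138 -6 49) (137 -3 49) (142 0 52) (135 3 46) (138 6 49)
196 (106 -3 18) (143 -3 50) (145 0 51) (101 6 13) (99 10 11)
197 (108 -4 15) (141 -3 43) (150 -1 51) (108 6 14) (106 10 13)
198 (148 -7 45) (151 -4 47) (156 -1 52) (151 2 47) (150 5 46)
199 (152 -7 44) (153 -4 45) (162 -2 52) (151 2 43) (153 5 44)
200 (155 -8 42) (154 -4 41) (165 -2 50) (154 2 41) (154 5 41)
201 (125 -5 12) (124 -1 11) (165 -2 47) (127 4 13) (130 7 15)
202 (131 -5 12) (135 -2 16) (164 -2 41) (132 4 13) (132 7 12)
203 (139 -6 15) (140 -3 15) (167 -2 40) (137 4 12) (141 7 15)
204 (140 -6 11) (145 -3 15) (140 0 11) (146 3 15) (144 6 14)
205 (147 -7 12) (146 -3 11) (147 0 13) (150 2 15) (147 6 12)
13.25 [ 0.5126 -0.0663  0.1106] [-1.7994e+02 -1.0000e-01  9.4640e+01] F [-0.49  7.47 -2.91] gap 0.0146 j [-21.  27.  91.   0.  61. -25.]
```

View pics/s15z.png

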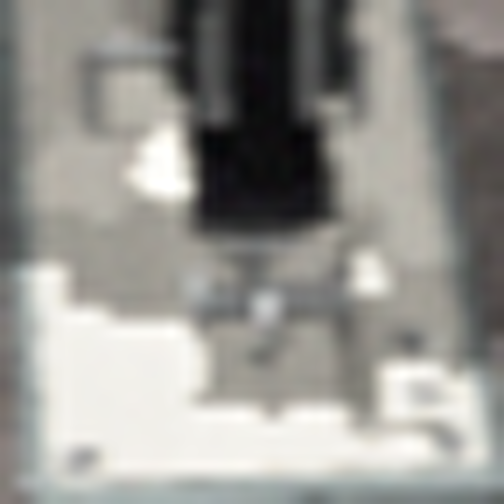

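Request:
step_arm:
  increments:
    - {"hand": 0,"x": 0.15,"y": 0,"z": 0,"rx": 0,"ry": 0,"rz": 0}
    - {"hand": 0,"x": 0.15,"y": 0,"z": 0,"rx": 0,"ry": 0,"rz": 0}
    - {"hand": 0,"x": 0.2,"y": 0,"z": 0,"rx": 0,"ry": 0,"rz": 0}
    - {"hand": 0,"x": 0,"y": 0,"z": 0,"rx": 0,"ry": 0,"rz": 0}
    - {"hand": 0,"x": 0,"y": 0,"z": 0,"rx": 0,"ry": 0,"rz": 0}

```text
clock: 13.75
ee_pos: [0.5124, -0.0573, 0.1111]
orientation: [180.0, 0.1, 94.7]
ft_force: [-1.3, 0.9, -1.5]
finger_gap: 0.0145
```

```bash
python3 dep.py s16
```

```text
13.75 [ 0.5124 -0.0573  0.1111] [1.7997e+02 5.0000e-02 9.4660e+01] F [-1.28  0.93 -1.46] gap 0.0145 j [-20.  27.  92.  -0.  61. -24.]
188 (149 -8 89) (151 -5 91) (155 -2 93) (155 1 93) (151 4 90)
189 (153 -8 88) (150 -4 85) (152 -1 87) (152 1 87) (154 4 88)
190 (154 -8 84) (151 -4 82) (156 -2 86) (153 1 83) (152 4 82)
191 (155 -8 81) (155 -5 81) (156 -2 82) (156 1 81) (153 4 79)
192 (156 -8 78) (157 -5 78) (155 -1 77) (157 1 78) (158 4 78)
193 (79 -1 9) (133 -3 54) (130 0 51) (132 3 52) (127 7 48)
194 (132 -6 49) (134 -3 51) (135 0 51) (135 3 51) (90 11 12)
195 (95 -3 13) (139 -3 50) (139 0 50) (95 7 12) (94 11 11)
196 (96 -3 9) (146 -4 52) (145 0 51) (99 7 11) (104 10 15)
197 (105 -3 12) (135 -3 38) (151 -1 52) (107 6 13) (107 10 13)
198 (150 -7 47) (146 -3 43) (153 -1 49) (152 2 48) (151 5 46)
199 (154 -7 45) (155 -4 46) (158 -1 49) (153 2 45) (150 5 42)
200 (153 -7 41) (155 -4 42) (160 -1 46) (155 1 41) (155 5 41)
201 (129 -5 15) (129 -2 14) (158 -1 40) (1099 -91 874) (128 8 13)
202 (131 -5 12) (132 -2 13) (157 -1 35) (130 4 10) (129 8 9)
203 (135 -6 11) (139 -2 14) (134 0 9) (138 3 14) (134 7 9)
204 (138 -6 10) (141 -3 12) (145 0 15) (142 3 12) (142 6 12)
205 (148 -7 14) (148 -3 14) (147 0 13) (149 2 14) (148 6 13)
13.8 [ 0.5124 -0.0573  0.111 ] [1.7997e+02 4.0000e-02 9.4650e+01] F [ 0.12  0.25 -0.93] gap 0.0145 j [-20.  27.  92.  -0.  61. -24.]
```

View pics/s16z.png

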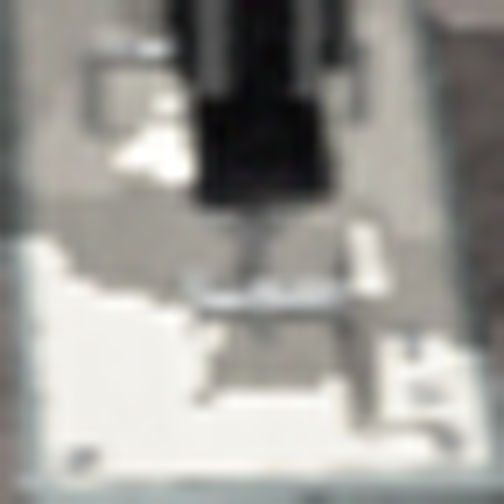

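Request:
step_arm:
  increments:
    - {"hand": 0,"x": 0.2,"y": 0,"z": 0,"rx": 0,"ry": 0,"rz": 0}
    - {"hand": 0,"x": 0.22,"y": 0,"z": 0,"rx": 0,"ry": 0,"rz": 0}
    - {"hand": 0,"x": 0.21,"y": 0,"z": 0,"rx": 0,"ry": 0,"rz": 0}
    - {"hand": 0,"x": 0,"y": 0,"z": 0,"rx": 0,"ry": 0,"rz": 0}
    - {"hand": 0,"x": 0,"y": 0,"z": 0,"rx": 0,"ry": 0,"rz": 0}
    - {"hand": 0,"x": 0,"y": 0,"z": 0,"rx": 0,"ry": 0,"rz": 0}

```text
clock: 14.4
ee_pos: [0.5111, -0.0441, 0.1109]
orientation: [180.0, 0.0, 94.7]
ft_force: [0.2, -0.4, -0.8]
finger_gap: 0.0142
```

```bash
python3 dep.py s17 | tail -1; python3 - <<'E'
from h import *
wrist("w17")
E
```

```text
14.45 [ 0.5111 -0.0441  0.1109] [180.     0.    94.66] F [-0.39 -0.79 -0.21] gap 0.0143 j [-18.  27.  92.  -0.  61. -23.]
14.45 [ 0.5111 -0.0441  0.1109] [180.     0.    94.66] F [-0.39 -0.79 -0.21] gap 0.0143 j [-18.  27.  92.  -0.  61. -23.]
```

View pics/s17z.png

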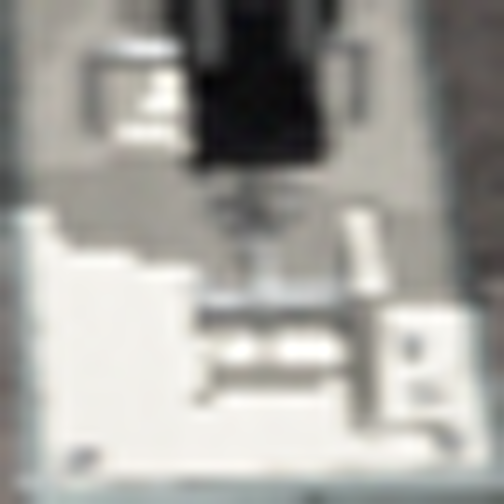

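View pics/w17.png

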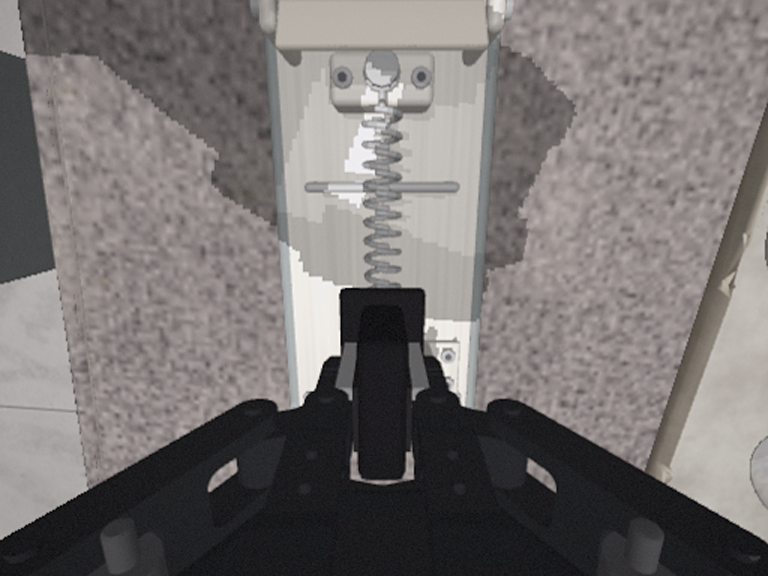

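Request:
step_arm:
  increments:
    - {"hand": 0,"x": 0,"y": 0,"z": -0.25,"rx": 0,"ry": 0,"rz": 0}
    - {"hand": 0,"x": 0,"y": 0,"z": -0.3,"rx": 0,"ry": 0,"rz": 0}
    - {"hand": 0,"x": 0,"y": 0,"z": -0.3,"rx": 0,"ry": 0,"rz": 0}
    - {"hand": 0,"x": 0,"y": 0,"z": -0.3,"rx": 0,"ry": 0,"rz": 0}
    - {"hand": 0,"x": 0,"y": 0,"z": -0.3,"rx": 0,"ry": 0,"rz": 0}
    - {"hand": 0,"x": 0,"y": 0,"z": -0.4,"rx": 0,"ry": 0,"rz": 0}

```text
clock: 15.1
ee_pos: [0.511, -0.044, 0.1484]
orientation: [-180.0, -0.0, 94.7]
ft_force: [0.2, 1.1, -0.6]
finger_gap: 0.0144
```

```bash
python3 dep.py s18
```

```text
15.1 [ 0.511  -0.044   0.1484] [-179.99   -0.     94.66] F [ 0.25  1.14 -0.62] gap 0.0144 j [-18.  24.  89.  -0.  67. -23.]
188 (91 -3 41) (102 0 50) (55 7 11) (55 10 10) (55 14 11)
189 (105 -4 48) (107 0 50) (109 2 51) (113 5 54) (66 13 15)
190 (65 0 11) (70 2 14) (65 6 10) (111 5 48) (118 8 53)
191 (73 -1 12) (73 2 12) (72 5 11) (72 9 11) (121 8 52)
192 (80 -1 14) (81 1 14) (78 5 12) (80 8 13) (123 7 49)
193 (79 -1 8) (85 1 13) (88 4 16) (132 3 53) (125 7 47)
194 (131 -6 48) (133 -3 50) (128 0 45) (135 3 51) (86 11 9)
195 (93 -2 11) (139 -3 50) (140 0 51) (95 7 12) (98 10 15)
196 (102 -3 14) (143 -3 49) (144 0 50) (102 6 13) (99 10 11)
197 (105 -3 12) (108 0 15) (153 -1 54) (106 6 12) (105 10 11)
198 (152 -7 49) (148 -4 45) (157 -1 52) (151 2 47) (150 5 46)
199 (154 -7 45) (153 -4 45) (159 -1 50) (158 1 49) (155 5 46)
200 (155 -8 42) (154 -4 41) (159 -1 45) (157 1 43) (157 5 44)
201 (128 -5 14) (130 -2 15) (158 -1 40) (129 4 14) (128 8 13)
202 (131 -5 12) (133 -2 14) (154 -1 32) (135 4 15) (128 8 9)
203 (142 -6 17) (139 -3 14) (135 0 10) (138 3 13) (140 7 14)
204 (140 -6 11) (143 -3 14) (141 0 12) (142 3 12) (142 6 12)
205 (147 -7 12) (145 -3 10) (147 0 13) (149 2 14) (147 6 12)
15.15 [ 0.5116 -0.0442  0.1498] [1.7989e+02 5.0000e-02 9.4670e+01] F [ 1.31 -0.18 -0.03] gap 0.0144 j [-18.  24.  89.  -0.  67. -23.]
```

View pics/s18z.png

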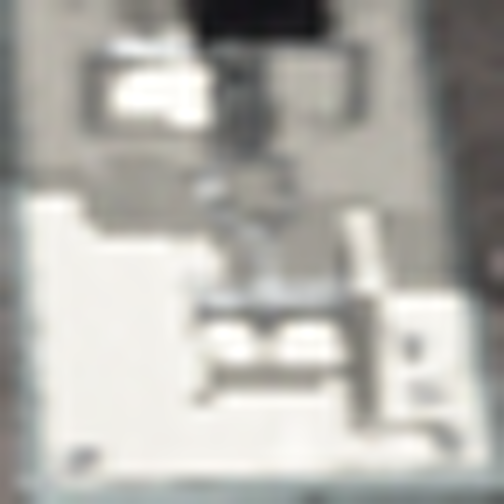

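Request:
step_arm:
  increments:
    - {"hand": 0,"x": 0,"y": 0,"z": -1,"rx": 0,"ry": 0,"rz": 0}
    - {"hand": 0,"x": 0,"y": 0,"z": -1,"rx": 0,"ry": 0,"rz": 0}
    - {"hand": 0,"x": 0,"y": 0,"z": -1,"rx": 0,"ry": 0,"rz": 0}
    - {"hand": 0,"x": 0,"y": 0,"z": -0.6,"rx": 0,"ry": 0,"rz": 0.75}
    - {"hand": 0,"x": 0,"y": 0,"z": 0,"rx": 0,"ry": 0,"rz": 0.75}
    - {"hand": 0,"x": 0,"y": 0,"z": 0,"rx": 0,"ry": 0,"rz": 0.78}
    - {"hand": 0,"x": 0,"y": 0,"z": 0,"rx": 0,"ry": 0,"rz": 0}

```text
clock: 15.85
ee_pos: [0.511, -0.044, 0.2201]
orientation: [180.0, 0.0, 78.9]
ft_force: [-0.4, 0.0, -0.9]
finger_gap: 0.0147
```

```bash
python3 - <<'E'
from h import *
st();go([.4434,-.3131,.2204],79.0)
E
```

```text
15.85 [ 0.511  -0.044   0.2201] [179.99   0.    78.94] F [-0.44  0.04 -0.95] gap 0.0147 j [-18.  20.  83.  -0.  77.  -7.]
shift units [-1.385e+01 -7.400e-01 -1.000e-02]  max 13.85  turn units [ 0.    0.   -0.01], shift after turn [-1.385e+01 -7.500e-01 -1.000e-02]
```

Request:
step_arm:
  increments:
    - {"hand": 0,"x": -0.99,"y": -0.05,"z": 0,"rx": 0,"ry": 0,"rz": 0}
    - {"hand": 0,"x": -0.99,"y": -0.05,"z": 0,"rx": 0,"ry": 0,"rz": 0}
    - {"hand": 0,"x": -0.99,"y": -0.05,"z": 0,"rx": 0,"ry": 0,"rz": 0}
    - {"hand": 0,"x": -0.99,"y": -0.05,"z": 0,"rx": 0,"ry": 0,"rz": 0}
    - {"hand": 0,"x": -0.99,"y": -0.05,"z": 0,"rx": 0,"ry": 0,"rz": 0}
    - {"hand": 0,"x": -0.99,"y": -0.05,"z": 0,"rx": 0,"ry": 0,"rz": 0}
    - {"hand": 0,"x": -0.99,"y": -0.05,"z": 0,"rx": 0,"ry": 0,"rz": 0}
    - {"hand": 0,"x": -0.99,"y": -0.05,"z": 0,"rx": 0,"ry": 0,"rz": 0}
    - {"hand": 0,"x": -0.99,"y": -0.05,"z": 0,"rx": 0,"ry": 0,"rz": 0}
    - {"hand": 0,"x": -0.99,"y": -0.06,"z": 0,"rx": 0,"ry": 0,"rz": 0}

```text
clock: 16.85
ee_pos: [0.463, -0.2372, 0.2199]
orientation: [-180.0, -0.0, 79.2]
ft_force: [0.6, -0.1, -2.3]
finger_gap: 0.0147
```

Request:
step_arm:
  increments:
    - {"hand": 0,"x": -0.99,"y": -0.06,"z": 0,"rx": 0,"ry": 0,"rz": 0}
    - {"hand": 0,"x": -0.99,"y": -0.06,"z": 0,"rx": 0,"ry": 0,"rz": 0}
    - {"hand": 0,"x": -0.99,"y": -0.06,"z": 0,"rx": 0,"ry": 0,"rz": 0}
    - {"hand": 0,"x": -0.98,"y": -0.06,"z": 0,"rx": 0,"ry": 0,"rz": 0}
    - {"hand": 0,"x": 0,"y": 0,"z": 0,"rx": 0,"ry": 0,"rz": 0}
    - {"hand": 0,"x": 0,"y": 0,"z": 0,"rx": 0,"ry": 0,"rz": 0}

```text
clock: 17.45
ee_pos: [0.4434, -0.3128, 0.2198]
orientation: [-180.0, -0.0, 79.0]
ft_force: [-0.3, 0.0, -1.8]
finger_gap: 0.0147
```

```bash
python3 - <<'E'
from h import *
go([.4434,-.3131,.0905],79.0)
wrist("w19")
E
```

```text
shift units [-0.02  0.    6.46]  max 6.46  turn units [-0.   -0.    0.01], shift after turn [-0.01  0.    6.46]
17.45 [ 0.4434 -0.3128  0.2198] [-1.7998e+02 -3.0000e-02  7.9040e+01] F [-0.33  0.04 -1.79] gap 0.0147 j [-48.  22.  79.   0.  79. -37.]
```

View pics/w19.png

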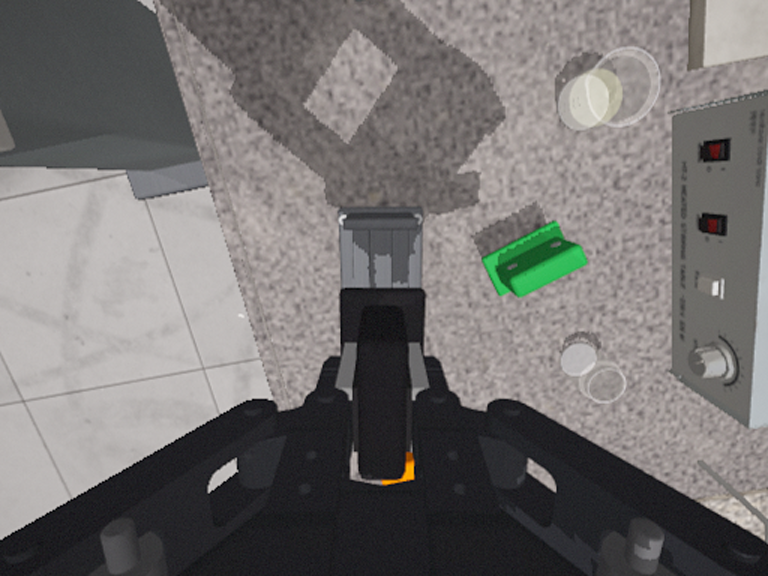

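Request:
step_arm:
  increments:
    - {"hand": 0,"x": 0,"y": 0,"z": 1,"rx": 0,"ry": 0,"rz": 0}
    - {"hand": 0,"x": 0,"y": 0,"z": 1,"rx": 0,"ry": 0,"rz": 0}
    - {"hand": 0,"x": 0,"y": 0,"z": 0.8,"rx": 0,"ry": 0,"rz": 0}
    - {"hand": 0,"x": 0,"y": 0,"z": 0.6,"rx": 0,"ry": 0,"rz": 0}
    - {"hand": 0,"x": 0,"y": 0,"z": 0.6,"rx": 0,"ry": 0,"rz": 0}
    - {"hand": 0,"x": 0,"y": 0,"z": 0.6,"rx": 0,"ry": 0,"rz": 0}
    - {"hand": 0,"x": 0,"y": 0,"z": 0.6,"rx": 0,"ry": 0,"rz": 0}
    - {"hand": 0,"x": 0,"y": 0,"z": 0.6,"rx": 0,"ry": 0,"rz": 0}
    - {"hand": 0,"x": 0,"y": 0,"z": 0.4,"rx": 0,"ry": 0,"rz": 0}
    - {"hand": 0,"x": 0,"y": 0,"z": 0,"rx": 0,"ry": 0,"rz": 0}

```text
clock: 18.5
ee_pos: [0.4431, -0.3128, 0.0948]
orientation: [-179.9, -0.1, 79.0]
ft_force: [-0.0, 0.3, -0.6]
finger_gap: 0.0143
```

```bash
python3 - <<'E'
from h import *
st();grab_frame("side");st()
E
```

```text
18.5 [ 0.4431 -0.3128  0.0948] [-1.7991e+02 -7.0000e-02  7.8980e+01] F [-0.04  0.31 -0.61] gap 0.0143 j [-48.  31.  88.   0.  61. -37.]
18.55 [ 0.4434 -0.3131  0.0955] [-1.7996e+02 -3.0000e-02  7.8980e+01] F [-0.21 -0.84 -0.62] gap 0.0138 j [-48.  30.  88.  -0.  61. -37.]
```

Down the last 5 mm.

Request:
step_arm:
  increments:
    - {"hand": 0,"x": 0,"y": 0,"z": 0.1,"rx": 0,"ry": 0,"rz": 0}
    - {"hand": 0,"x": 0,"y": 0,"z": 0.1,"rx": 0,"ry": 0,"rz": 0}
    - {"hand": 0,"x": 0,"y": 0,"z": 0.06,"rx": 0,"ry": 0,"rz": 0}
    - {"hand": 0,"x": 0,"y": 0,"z": 0,"rx": 0,"ry": 0,"rz": 0}
    - {"hand": 0,"x": 0,"y": 0,"z": 0,"rx": 0,"ry": 0,"rz": 0}

```text
clock: 19.05
ee_pos: [0.4435, -0.3131, 0.0908]
orientation: [180.0, 0.0, 79.0]
ft_force: [0.4, -0.3, -1.3]
finger_gap: 0.0145
```

```bash
python3 - <<'E'
from h import *
st();f=wrist("w20");save(f,"w20z",(160,170,350,384),3)
E
```

```text
19.05 [ 0.4435 -0.3131  0.0908] [1.7999e+02 1.0000e-02 7.8990e+01] F [ 0.45 -0.28 -1.35] gap 0.0145 j [-48.  31.  89.  -0.  61. -37.]
19.05 [ 0.4435 -0.3131  0.0908] [1.7999e+02 1.0000e-02 7.8990e+01] F [ 0.45 -0.28 -1.35] gap 0.0145 j [-48.  31.  89.  -0.  61. -37.]
```

View pics/w20z.png

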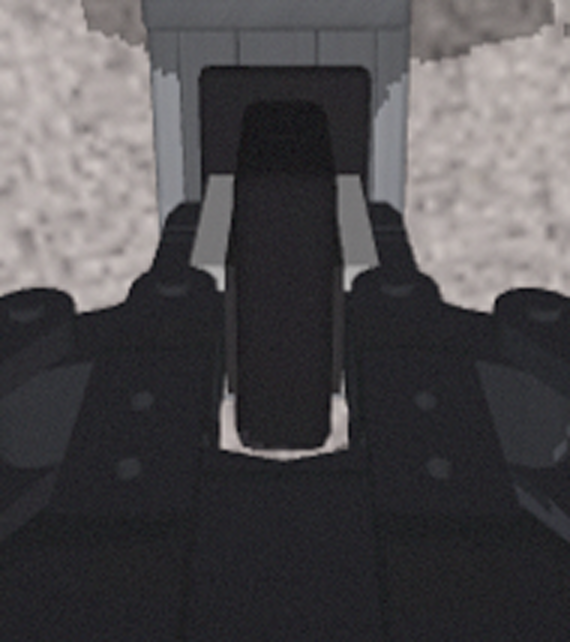

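Request:
step_arm:
  increments:
    - {"hand": 0,"x": 0,"y": 0,"z": 0.03,"rx": 0,"ry": 0,"rz": 0}
    - {"hand": 0,"x": 0,"y": 0,"z": 0,"rx": 0,"ry": 0,"rz": 0}
    - {"hand": 0.25,"x": 0,"y": 0,"z": 0,"rx": 0,"ry": 0,"rz": 0}
    - {"hand": 0.5,"x": 0,"y": 0,"z": 0,"rx": 0,"ry": 0,"rz": 0}
    - {"hand": 0.6,"x": 0,"y": 0,"z": 0,"rx": 0,"ry": 0,"rz": 0}
    - {"hand": 0.6,"x": 0,"y": 0,"z": 0,"rx": 0,"ry": 0,"rz": 0}
    - {"hand": 0.6,"x": 0,"y": 0,"z": 0,"rx": 0,"ry": 0,"rz": 0}

```text
clock: 19.8
ee_pos: [0.4435, -0.3131, 0.0901]
orientation: [180.0, 0.0, 79.0]
ft_force: [0.3, 0.1, -0.2]
finger_gap: 0.0509
```

Request:
step_arm:
  increments:
    - {"hand": 0.6,"x": 0,"y": 0,"z": -0.3,"rx": 0,"ry": 0,"rz": 0}
    - {"hand": 0.6,"x": 0,"y": 0,"z": -0.6,"rx": 0,"ry": 0,"rz": 0}
    - {"hand": 0.6,"x": 0,"y": 0,"z": -1,"rx": 0,"ry": 0,"rz": 0}
    - {"hand": 0.6,"x": 0,"y": 0,"z": -1,"rx": 0,"ry": 0,"rz": 0}
    - {"hand": 0.6,"x": 0,"y": 0,"z": -1,"rx": 0,"ry": 0,"rz": 0}
    - {"hand": 0.6,"x": 0,"y": 0,"z": -1,"rx": 0,"ry": 0,"rz": 0}
    - {"hand": 0.6,"x": 0,"y": 0,"z": -1,"rx": 0,"ry": 0,"rz": 0}
    - {"hand": 0.6,"x": 0,"y": 0,"z": -1,"rx": 0,"ry": 0,"rz": 0}
    - {"hand": 0.6,"x": 0,"y": 0,"z": 0,"rx": 0,"ry": 0,"rz": 0}

```text
clock: 20.7
ee_pos: [0.4441, -0.3137, 0.2316]
orientation: [179.7, 0.2, 79.0]
ft_force: [-0.6, 0.1, 0.3]
finger_gap: 0.0514
```

```bash
python3 - <<'E'
from h import *
f=wrist("w21");save(f,"w21z",(200,110,310,250),4)
E
python3 dep.py s21|sed -n 5,18p
python3 - <<'E'
from h import *
f=grab_frame("top");save(f,"t21",s=1.5)
E
```

```text
20.7 [ 0.4441 -0.3137  0.2316] [179.71   0.21  78.99] F [-0.59  0.06  0.31] gap 0.0514 j [-48.  22.  77.   0.  80. -37.]
191 (75 -1 14) (77 1 16) (76 5 14) (72 9 11) (122 7 53)
192 (77 -1 12) (83 1 16) (82 5 15) (77 9 10) (125 7 51)
193 (84 -2 12) (81 1 10) (84 4 12) (130 3 51) (127 7 48)
194 (136 -6 52) (134 -3 50) (135 0 51) (134 3 50) (90 11 12)
195 (95 -2 12) (137 -3 49) (138 0 49) (96 7 13) (94 11 11)
196 (101 -3 13) (144 -3 50) (145 0 51) (99 7 11) (106 9 17)
197 (106 -3 13) (107 0 14) (152 -1 53) (105 6 11) (103 10 10)
198 (147 -7 44) (149 -4 45) (151 -1 48) (152 2 48) (152 5 48)
199 (152 -7 44) (156 -4 47) (155 -1 47) (154 1 46) (150 5 42)
200 (155 -8 42) (157 -4 43) (159 -1 46) (155 1 42) (156 5 43)
201 (127 -5 13) (129 -2 15) (156 -1 38) (129 4 14) (127 8 12)
202 (130 -5 11) (129 -2 10) (156 -1 34) (131 4 12) (133 7 13)
203 (139 -6 14) (137 -2 13) (135 0 11) (138 3 13) (137 7 12)
204 (144 -6 15) (141 -3 12) (142 0 12) (142 3 13) (144 6 13)
```

View pics/w21z.png

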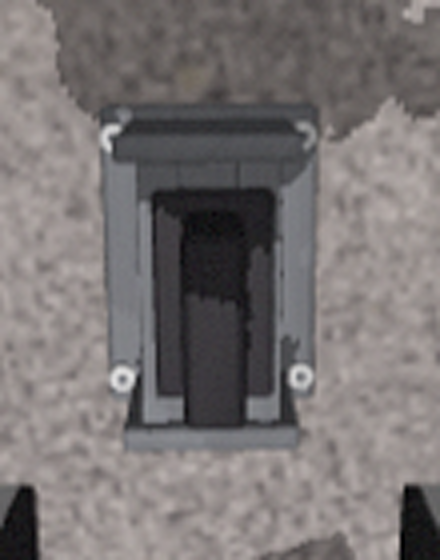

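View pics/s21z.png

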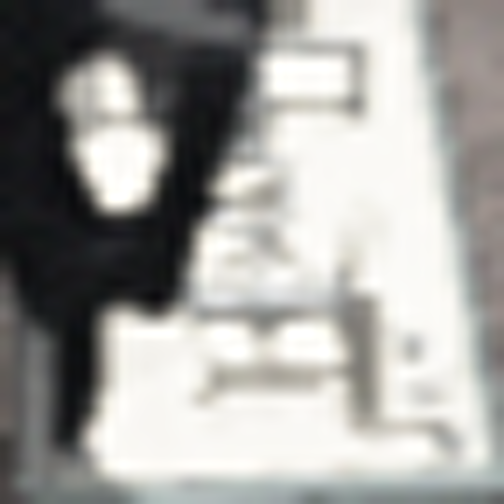

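View pics/t21.png

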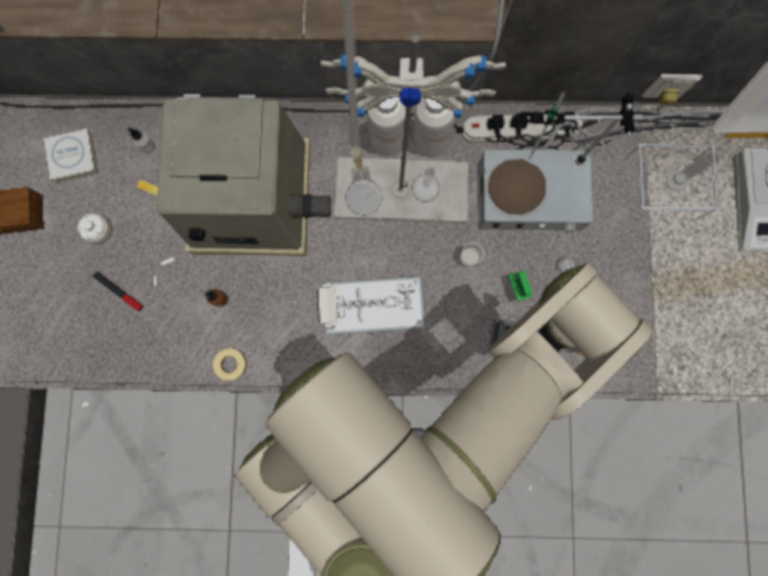

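```bash
python3 - <<'E'
from h import *
f=load("w21")
for u,v in((167,195),(262,195),(167,390),(262,390),(215,330),(215,410)): print(pt(f,200+u/4,110+v/4).round(4))
bot.job_done()
E
```

```text
[ 0.4363 -0.2839  0.0645]
[ 0.4616 -0.2889  0.0642]
[ 0.4249 -0.339   0.0631]
[ 0.4516 -0.3439  0.064 ]
[ 0.4439 -0.3125  0.105 ]
[ 0.4399 -0.3329  0.1042]
the job is handed in; nothing more can be done
```

I took the puller from its stand, caught the spring's eye with it and stretched the spring to about 34 mm. I then lowered the hook over the anchor post, let it seat and hung the puller back in its stand. The job was handed in at about 21 s of the 51 s allowed.

**Last checks:**
- **Hook:** The side camera's depth shows the hook's leg in front of the post, at about 155–159 mm from the stud and level with the spring's axis. That fits a stretch of about 23 mm. The pull on the tool fell from about 8 N to near 0 as the post took the load. I did not measure the force on the post directly.
- **Puller:** The guard plate lies level on the rails at about 64 mm (the four corners read 63.1–64.5 mm). The grip's top reads 104–105 mm, where it is expected, and the puller was set back within about 1 mm of its starting position. The gripper was open and the tool about 140 mm above the stand when I handed in.
- **Other things:** In the final top view the dropper bottle, tape roll and beaker look unmoved. The arm partly covers the weighing bottle and the stand there; the bottle was last fully seen standing just before I set the puller down.

**One disagreement:** When I lifted, the eye's wire stuck to the shank about 11 mm above the foot instead of resting on it. The spring therefore rose higher than planned. I saw this in the depth readings and lowered it by the corrected amount.

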